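Tongs astride the bar and the sugar shaker home on the condiment stand

TASK

Put the coffee things back on the condiment stand: take both pairs of tongs off the drying rack and hang them side by side astride the stand's bar, one leg in front and one behind, and slide the red-lidded sugar shaker down the empty middle lane of the tray until it rests flat on the floor against the back stop. Leave everything else where it stands.

Things in the scene. Friction and masses are not known exactly. Their poses are not given: they have to be found in the camera images.
- bar_mid (a point): Middle of the condiment stand's hanging bar, on its axis, 150 mm above the counter. Round dark steel bar, 12 mm thick, along y, with posts and 15 mm balls at y = +-110 mm; nothing is higher. x points away from the tray, z up. Below it only a foot 11 mm high; the shakers in the tray come within 65 mm of it. The stand is fixed to the counter.
- lane_home (a point): Where a shaker's centre lies when home in the tray's empty middle lane. x runs down the lane (falling 0.175 rad), y across, z square to the floor, which is 49 mm below; back stop (35 mm high) at x = +22 mm. Lane 66 mm wide, dividers 14 mm high, upper end at x = -123 mm. Friction holds a shaker where it is set: slide it. Like shakers fill the lanes 70 mm to either side.
- brass_tongs_center (a point): Brass-coloured bow tongs. Rigid upside-down U, 120 mm tall, of strip 4 mm thick, 14 mm wide: bow on top, legs parallel in the upper 60 mm (40 mm over their outsides, 32 inside), then splaying to 38 mm inside, 54 outside at the tips; 70 g. Origin at mid-height, 60 mm below the top; x from leg to leg, z up. Pinch it across the legs just under the bow. Hung on the stand's bar its origin is 50 mm below the bar's axis.
- black_tongs_center (a point): Black bow tongs, orange tips. Rigid upside-down U, 120 mm tall, of strip 4 mm thick, 14 mm wide: bow on top, legs parallel in the upper 60 mm (40 mm over their outsides, 32 inside), then splaying to 38 mm inside, 54 outside at the tips; 70 g. Origin at mid-height, 60 mm below the top; x from leg to leg, z up. Pinch it across the legs just under the bow. Hung on the stand's bar its origin is 50 mm below the bar's axis.
- shaker_center (a point): Glass sugar shaker with white filling and a red lid, standing loose on the counter, about 200 g; 44 mm across, 98 mm tall, origin at its centre, z up its axis. A row of mug, creamer and shaker, in any order, runs out from the robot between rack and stand; a fixed canister 158 mm tall stands at least 55 mm beyond the row.
- rack: Wire drying rack, fixed, 210 mm (x) by 200 mm (y) on a white drip tray; rim of 8 mm wire, its axis 145 mm above the counter. Origin under its centre, z up. The tongs straddle the rim, one leg inside (origin 52 mm below the wire's axis): the brass ones on its +x side, the black on its -y side. A mug stands upside down inside near the opposite corner.
- shaker_left_center (a point): Shaker with brown filling and black lid, in an outer lane of the tray, leaning as the tray does; 44 mm across, 98 mm tall, origin at its centre. To be left alone.
- shaker_right_center (a point): Shaker with red-brown filling and black lid, in the other outer lane, leaning as the tray does; 44 mm across, 98 mm tall, origin at its centre. To be left alone.
- mug_drying_center (a point): White mug upside down in the drying rack, 72 mm across, 80 mm tall, top 102 mm above the counter; origin at its centre. To be left alone.
- mug_center (a point): Blue mug on the counter, 76 mm across, handle out to 67 mm from the axis along +y, 85 mm tall; origin at its centre. To be left alone.
- creamer_center (a point): White creamer jug, 72 mm across, handle out to 54 mm from the axis along +y, 84 mm tall; origin at its centre. To be left alone.
There are look-alikes about, which are no part of the job. What is shaped like the part that bears shaker_center but blue, purple or yellow is not meant.

How it is judged (in metres and radians):
At the end, for the whole second after the job is handed in: Both tongs hang still astride the stand's bar, resting on it (middle 47 to 55 mm below its axis, within 18 mm of its plane, between the posts, leaning under 0.2 rad); the red-lidded shaker stands still in the middle lane within 4 mm of home along it, flat on the floor (0.07 rad) (x of brass_tongs_center in the frame of bar_mid between -0.018 and 0.018 m and y of brass_tongs_center in the frame of bar_mid between -0.1 and 0.1 m and z of brass_tongs_center in the frame of bar_mid between -0.055 and -0.047 m and angle between each of brass_tongs_center, black_tongs_center's own z axis and vertical below 0.2 rad and linear speed of each of brass_tongs, black_tongs below 0.03 m/s and x of black_tongs_center in the frame of bar_mid between -0.018 and 0.018 m and y of black_tongs_center in the frame of bar_mid between -0.1 and 0.1 m and z of black_tongs_center in the frame of bar_mid between -0.055 and -0.047 m and x of shaker_center in the frame of lane_home between -0.004 and 0.004 m and y of shaker_center in the frame of lane_home between -0.014 and 0.014 m and z of shaker_center in the frame of lane_home between -0.005 and 0.005 m and angle between the z axis of shaker_center and the z axis of lane_home, either way round below 0.07 rad and linear speed of shaker below 0.02 m/s); the robot touches nothing.
It fails at once if a shaker in an outer lane moved more than 25 mm or tipped (distance of any of shaker_left_center, shaker_right_center from where it was at the start of the episode above 0.025 m or angle between any of shaker_left_center, shaker_right_center's own z axis and vertical above 0.35 rad).
It fails at once if the mug in the drying rack moved more than 25 mm or tipped (distance of mug_drying_center from where it was at the start of the episode above 0.025 m or angle between mug_drying_center's own z axis and vertical above 0.35 rad).
It fails at once if the blue mug or the creamer moved more than 25 mm or tipped (distance of any of mug_center, creamer_center from where it was at the start of the episode above 0.025 m or angle between any of mug_center, creamer_center's own z axis and vertical above 0.35 rad).
It also fails if it takes over 72 s, if anything falls off the work surface, if the arm or the gripper's body presses on something with over 40 N, if the wrist force passes 120 N, or if a joint passes its speed limit or range.

ROBOT

A 6-joint arm with a two-finger parallel gripper is mounted at the origin on the work surface. World frame = base frame: x ahead of the robot, y to its left, z up, the work surface at z = 0. Lengths are in mm, angles in rad, forces in N, time in s.
With the tool pointing down it reaches from about 275 to 1000 mm from the base axis. Payload 8.4 kg.
Tool frame: the origin (TCP) lies midway between the tips of the shut fingers; the grasp point (between the pads) lies 19 mm behind it; z points along the fingers, y is the direction in which the jaws open and shut (so a half turn about z gives the same grasp; the last joint's range is limited). The gripper opens to 85 mm and grips with 20 to 120 N. Pads are 22 mm wide; open, the fingers measure 114 mm over their backs; the gripper's body (76 mm by 85 mm) begins 54 mm behind the grasp point. The pads swing forward as they close: fully open they stand 13 mm farther back than shut.
Start: joints at [-1.323, 0.353, 1.633, -0, 1.155, -0.002], TCP at [154.505, -605.604, 203.981] pointing down, gripper open.
Joint ranges: [-2.63, 2.63], [-0.92, 2.1], [0.06, 2.66], [-1.3, 4.44], [0, 2.69], [-3.02, 3.02]. Speed limits (rad/s): [2.22, 2.22, 2.79, 3.14, 3.14, 3.14].

INTERFACE

Orientations are given as [roll, pitch, yaw] about the fixed x, y, z axes, in that order (R = Rz(yaw) Ry(pitch) Rx(roll)).
In Python, from rig import r gives the robot as it stands.
- The arm moves only by the tool play_rows, never from a script. Its argument "moves" is a list of rows, each a list of 3 entries, a list of its own where there are three numbers: the turn, a rotation vector about the tool's x, y, z in degrees, then the shift along the tool's x, y, z in mm, then the opening, from 0 (shut) to 1 (fully open). A call has 1 to 20 rows; each row is the pose to reach, as a shift and turn from the pose measured when the call began, along the tool's axes at that moment; what a row does not reach only later rows make up. A row lasts 1/10 s, in which the tool goes at most 50 mm and 8.59 degrees, less where a joint would pass 70% of its speed; a pose out of reach is approached as far as the arm can. A call with a gripper value outside its range is refused whole. The fingers move at their own pace and stop on an object; "newtons" is the grip in N (left out, the last holds). Time passes only in rows, so rows that repeat a pose let the fingers close. It gives the time, the measured TCP pose, the force and the opening at its end, in the units of the state.
- r.sense(): the state, without advancing time (a new reading comes with each control period).
- r.grab_frame(name): name is "side" or "top" or "wrist"; returns a dict with "color" (400x640x3 uint8, red, green, blue), "K" (3x3 intrinsics, pixels), "rvec" (rotation vector, rad) and "tvec" (3), from world to camera coordinates, as OpenCV has them; the wrist camera has in their place "T_tool_cam" (4x4, takes a point from camera to tool coordinates, whose origin is the TCP and whose axes are the flange's). Camera axes: x right, y down, z forward; pixel columns grow to the right and rows downward; lengths in mm; the calibration is good to about 2 mm. A picture is of the moment at which its call begins: read the wrist's pose just before it. There is no depth.
- r.sign_off(): hands the job in, once; it reports no verdict.
Trained networks look in a picture, given as the dict that the camera call returned (one of the last four; its "shot" number tells which), for a name from the list of things; names that differ only in an ending like _2 or _b are one class to them, and where a whole thing is asked for, a point or a joint stands for the part that bears it (a point fixed in the world has none). Each returns a list of dicts, best first, with "conf" (0 to 1); they miss things now and then, are a little off and sometimes report something else, mostly with a low value. They report only what shows in the picture. A call takes as long as a camera call. They do not tell look-alikes from the thing itself.
- r.silhouettes(picture, name): "mask" (400x640 bool, what is visible of it) and "location" ([column, row] in pixels, amid what is visible of it).
The state is a dict: "clock": time; "qpos": joint angles; "qvel": joint speeds; "joint_efforts": joint torques, N m; "eef_pos": TCP position; "tcp_rot": TCP orientation; "contact_force": force on the tool from outside, world axes, zero at the start; "wrist_torque": the same for the moment, N m; "opening": opening from 0.0 (shut) to 1.0 (fully open).
Only numpy, scipy, OpenCV 4.12 (cv2) and the standard library are available. Lean on these libraries where they do the work, as an engineer would, in place of code of your own. Each camera call takes 0.05 s, during which the arm holds its last target.

## Working session

There is one attempt and no reset: what is moved stays moved. The work goes in short steps, Python scripts to look and compute and a tool call to move; the robot and the scene stay as the last step left them, time stands still between calls to the robot, and variables do not carry over. Pictures are saved under pics/ and viewed, and the job is handed in when it is done.

Besides the shell and the picture viewer there is one more tool, called after "Emit:" as name(argument=value, ...) on one line, values as JSON. play_rows: Moves the arm, as the interface text tells. Its arguments: {"type":"object","properties":{"moves":{"type":"array"},"newtons":{"type":"number"}},"required":["moves"]}

```bash
ls; mkdir -p pics
python3 - <<'E'
from rig import r
import cv2
s=r.sense(); print(s)
for n in ["side","top","wrist"]:
    f=r.grab_frame(n); cv2.imwrite(f"pics/{n}0.png",f["color"][:,:,::-1])
    print(n,{k:v for k,v in f.items() if k!="color"})
E
```

```text
pics
{'clock': 0.0, 'qpos': array([-1.32340481e+00,  3.53630903e-01,  1.63414120e+00, -2.05170369e-07,
        1.15520026e+00, -2.41753332e-03]), 'qvel': array([-0.00278294,  0.00036092, -0.00040301, -0.00042975, -0.00014285,
       -0.00156707]), 'joint_efforts': array([-7.49722996e-03, -6.05253839e+01, -3.42063832e+01, -2.55535442e-04,
        9.46454820e-03,  2.02545078e-05]), 'eef_pos': array([ 154.37454061, -605.10118235,  203.26945753]), 'tcp_rot': array([-3.14021295e+00, -3.14789511e-06,  2.49809136e-01]), 'contact_force': array([0.05153696, 0.42128078, 0.38007564]), 'wrist_torque': array([ 0.04346921, -0.00171584,  0.00329868]), 'opening': 0.9965589813976993}
side {'K': array([[486.18377259,   0.        , 320.00817479],
       [  0.        , 486.18377259, 198.47360747],
       [  0.        ,   0.        ,   1.        ]]), 'rvec': array([ 2.31961254, -0.37067925,  0.15755578]), 'tvec': array([-568.73995274,  189.63191075,  972.70559834]), 'shot': 1}
top {'K': array([[477.05476634,   0.        , 316.34949505],
       [  0.        , 477.05476634, 194.41916386],
       [  0.        ,   0.        ,   1.        ]]), 'rvec': array([ 2.10599282, -2.15268554,  0.21995482]), 'tvec': array([1.88797390e-01, 6.10838020e+02, 9.83422495e+02]), 'shot': 2}
wrist {'K': array([[278.54727975,   0.        , 320.09194636],
       [  0.        , 278.54727975, 196.21292317],
       [  0.        ,   0.        ,   1.        ]]), 'T_tool_cam': array([[-7.70742893e-04, -9.44377692e-01, -3.28861949e-01,
         8.36265050e+01],
       [ 9.99999144e-01, -3.80261794e-04, -1.25168473e-03,
        -1.84799032e-01],
       [ 1.05700950e-03, -3.28862632e-01,  9.44377177e-01,
        -1.69858085e+02],
       [ 0.00000000e+00,  0.00000000e+00,  0.00000000e+00,
         1.00000000e+00]]), 'shot': 3}
```

View pics/side0.png

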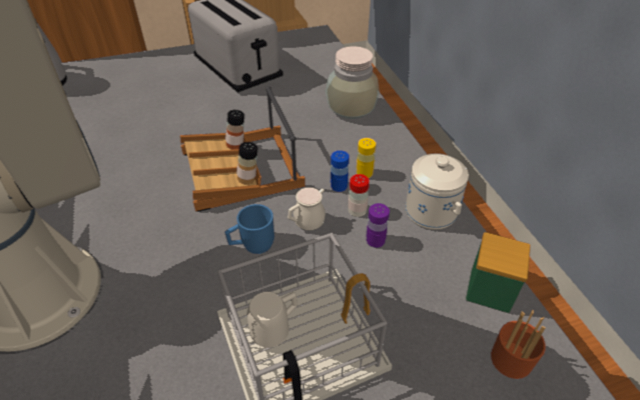

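View pics/top0.png

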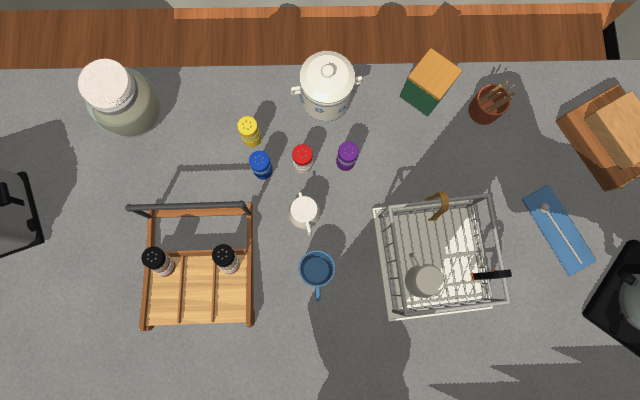

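View pics/wrist0.png

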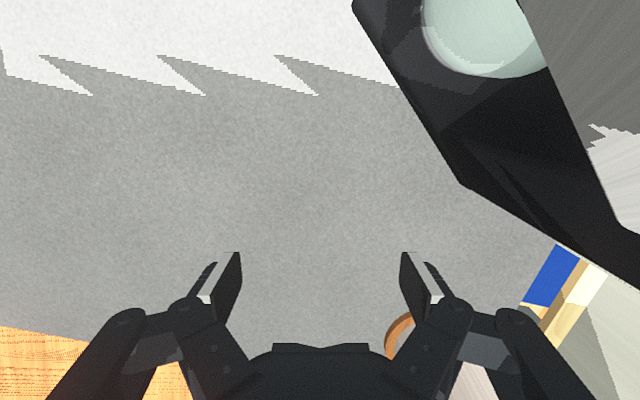

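```bash
cat > h.py <<'E'
import numpy as np, cv2
from scipy.spatial.transform import Rotation as R
from rig import r
def cam(f,s=None):
    if "rvec" in f:
        Rm=cv2.Rodrigues(np.array(f["rvec"],float))[0]; t=np.array(f["tvec"],float).ravel()
        return f["K"],Rm,t
    Rt=R.from_euler("xyz",s["tcp_rot"]).as_matrix(); T=np.eye(4); T[:3,:3]=Rt; T[:3,3]=s["eef_pos"]
    M=np.linalg.inv(T@f["T_tool_cam"]); return f["K"],M[:3,:3],M[:3,3]
def proj(c,P):
    K,Rm,t=c; P=np.atleast_2d(P); return cv2.projectPoints(P.astype(float),cv2.Rodrigues(Rm)[0],t,K,None)[0].reshape(-1,2)
def ray(c,uv):
    K,Rm,t=c; d=Rm.T@np.linalg.inv(K)@np.array([uv[0],uv[1],1.]); return -Rm.T@t,d/np.linalg.norm(d)
def atz(c,uv,z):
    o,d=ray(c,uv); return o+d*(z-o[2])/d[2]
def tri(*cu):
    A=0;b=0
    rs=[ray(c,u) for c,u in cu]
    for o,d in rs:
        P=np.eye(3)-np.outer(d,d); A=A+P; b=b+P@o
    x=np.linalg.solve(A,b); return x,[np.linalg.norm((np.eye(3)-np.outer(d,d))@(x-o)) for o,d in rs]
E
python3 - <<'E'
from h import *
import pickle
fs=r.grab_frame("side");ft=r.grab_frame("top")
pickle.dump({k:{a:b for a,b in f.items()} for k,f in (("side",fs),("top",ft))},open("f0.pkl","wb"))
for n in ["brass_tongs_center","black_tongs_center","shaker_center","rack","shaker_left_center","shaker_right_center","mug_drying_center","mug_center","creamer_center"]:
    for f,l in((fs,"side"),(ft,"top")):
        print(n,l,[(round(d["conf"],2),np.round(d["location"]).astype(int).tolist(),int(d["mask"].sum())) for d in r.silhouettes(f,n)][:5])
c=ft["color"][180:340,120:270,::-1]; a=cv2.resize(c,None,fx=4.5,fy=3.7,interpolation=2) 
cv2.imwrite("pics/t1.png",cv2.resize(c,None,fx=3.7,fy=3.7,interpolation=2))
c=fs["color"][80:220,170:310,::-1]; cv2.imwrite("pics/s1.png",cv2.resize(c,None,fx=4.2,fy=4.2,interpolation=2))
E
```

```text
brass_tongs_center side [(0.67, [354, 287], 574)]
brass_tongs_center top [(0.72, [442, 203], 282)]
black_tongs_center side [(0.73, [295, 375], 609)]
black_tongs_center top [(0.63, [490, 273], 327), (0.54, [443, 204], 321)]
shaker_center side [(0.91, [364, 158], 623), (0.87, [379, 223], 809), (0.86, [338, 169], 699), (0.71, [358, 193], 778)]
shaker_center top [(0.83, [307, 160], 516), (0.83, [260, 165], 495), (0.73, [346, 154], 533), (0.59, [250, 130], 521)]
rack side [(0.58, [314, 338], 15087), (0.21, [213, 166], 2482)]
rack top [(0.73, [432, 254], 11254), (0.67, [159, 261], 670)]
shaker_left_center side [(0.72, [247, 161], 766), (0.5, [228, 165], 5742)]
shaker_left_center top [(0.74, [226, 258], 623)]
shaker_right_center side [(0.6, [235, 129], 617), (0.6, [295, 374], 656)]
shaker_right_center top [(0.75, [300, 212], 899), (0.74, [158, 260], 700)]
mug_drying_center side [(0.7, [271, 318], 2120), (0.28, [229, 163], 5745)]
mug_drying_center top [(0.59, [426, 279], 1227)]
mug_center side [(0.69, [256, 229], 1714), (0.19, [215, 164], 2376)]
mug_center top [(0.34, [223, 260], 604)]
creamer_center side [(0.74, [308, 209], 1135), (0.43, [228, 166], 5854)]
creamer_center top [(0.82, [300, 211], 851), (0.66, [444, 204], 241)]
```

View pics/t1.png

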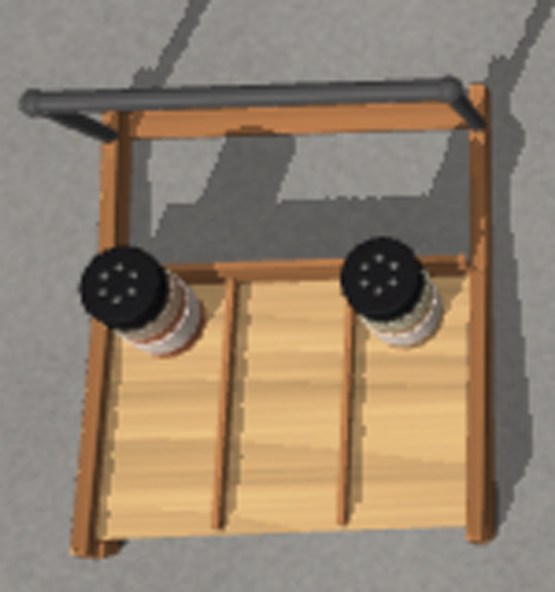

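View pics/s1.png

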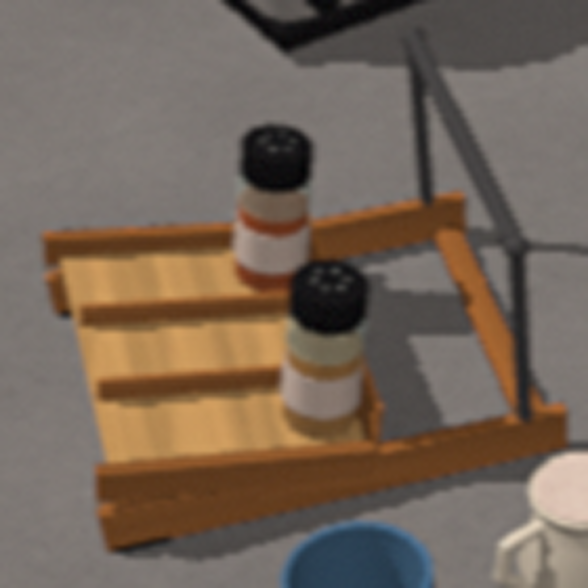

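Run:
```python
from h import *
import pickle
F=pickle.load(open("f0.pkl","rb")); S=cam(F["side"]);T=cam(F["top"])
t=lambda x,y:(120+x/3.7,180+y/3.7); s=lambda x,y:(170+x/4.2,80+y/4.2)
np.set_printoptions(precision=1,suppress=True)
for n,a,b in [("ballL",t(32,102),s(415,40)),("ballR",t(450,90),s(515,243)),("lidL",t(124,285),s(277,142)),("lidR",t(383,275),s(328,283)),
 ("red",(302,152),(359,182)),("blue",(260,158),(340,157))]:
    print(n,tri((T,a),(S,b)))
for n,a in [("ballL",t(32,102)),("ballR",t(450,90))]: print(n,atz(T,a,150))
for n,a in [("ballL",s(415,40)),("ballR",s(515,243))]: print(n,atz(S,a,150))
# rack
c=F["top"]["color"][170:330,365:525,::-1]; cv2.imwrite("pics/t2.png",cv2.resize(c,None,fx=3.7,fy=3.7,interpolation=2))
c=F["side"]["color"][230:400,210:400,::-1]; cv2.imwrite("pics/s2.png",cv2.resize(c,None,fx=3.5,fy=3.5,interpolation=2))
c=F["top"]["color"][105:305,230:380,::-1]; cv2.imwrite("pics/t3.png",cv2.resize(c,None,fx=3,fy=3,interpolation=2))
c=F["side"]["color"][130:260,220:400,::-1]; cv2.imwrite("pics/s3.png",cv2.resize(c,None,fx=4,fy=4,interpolation=2))
```

```text
ballL (array([576.8, 359.4, 145.8]), [np.float64(1.7185767598747554), np.float64(1.7185767598748183)])
ballR (array([577.2, 136. , 152.7]), [np.float64(1.4253766822185416), np.float64(1.425376682218454)])
lidL (array([480.1, 314.4, 121.6]), [np.float64(1.5753934188466783), np.float64(1.5753934188466354)])
lidR (array([481.7, 176.3, 119.2]), [np.float64(0.7571461153997332), np.float64(0.7571461153997616)])
red (array([696.4,  16.3,  90.1]), [np.float64(1.594979965950755), np.float64(1.5949799659507966)])
blue (array([683.8, 106. ,  94.6]), [np.float64(1.4207309024428523), np.float64(1.4207309024428143)])
ballL [574.4 358.  150. ]
ballR [576.2 136.5 150. ]
ballL [577.2 352.9 150. ]
ballR [579.5 139.6 150. ]
```

View pics/t2.png

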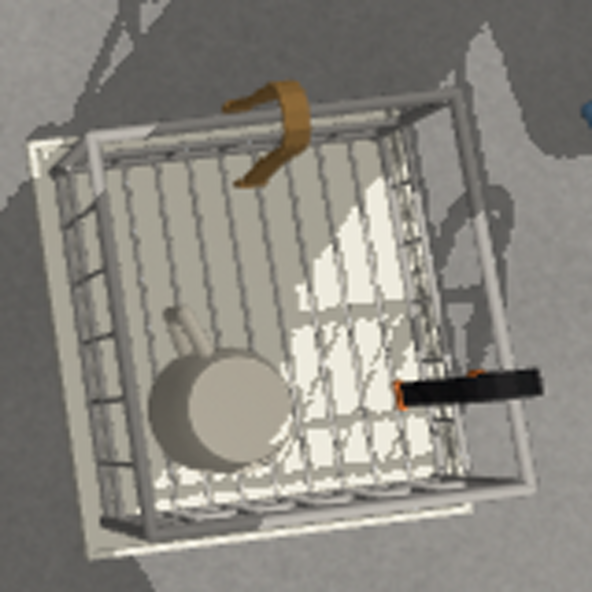

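View pics/s2.png

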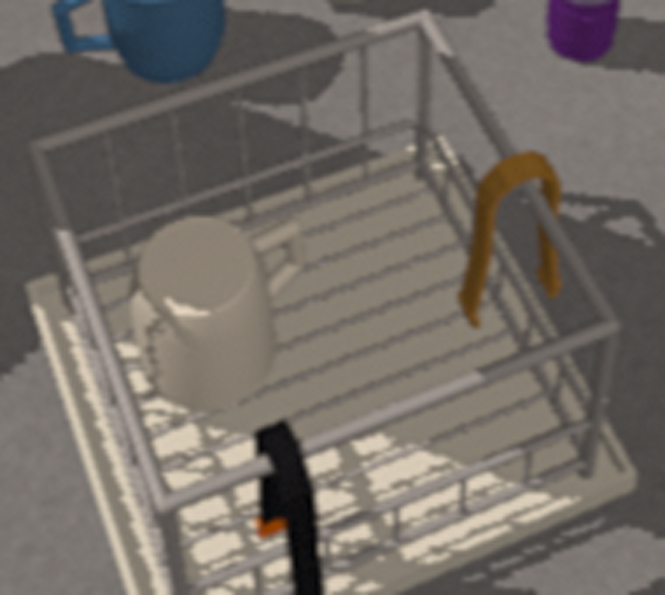

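View pics/t3.png

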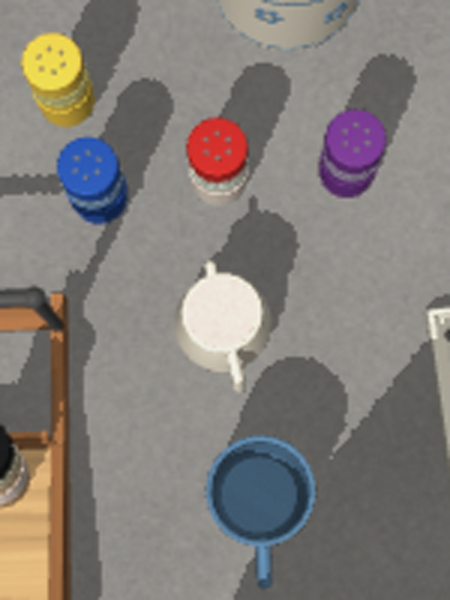

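View pics/s3.png

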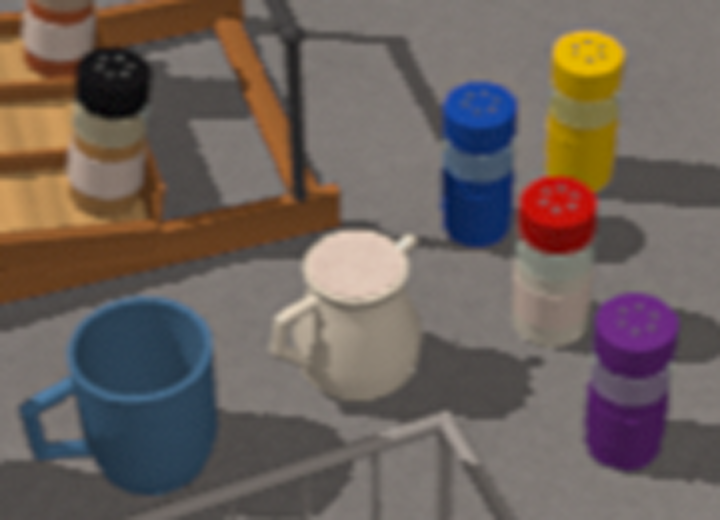

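Run:
```python
from h import *
import pickle
F=pickle.load(open("f0.pkl","rb")); S=cam(F["side"]);T=cam(F["top"])
np.set_printoptions(precision=1,suppress=True)
t=lambda x,y:(365+x/3.7,170+y/3.7); s=lambda x,y:(210+x/3.5,230+y/3.5)
C=[("TL",t(97,137),s(425,18)),("TR",t(462,93),s(612,325)),("BR",t(530,490),s(167,498)),("BL",t(148,530),s(40,148))]
P=[]
for n,a,b in C:
    p=atz(T,a,145);P.append(p); print(n,p,atz(S,b,145))
P=np.array(P); print("center",P.mean(0),"sides",[np.linalg.norm(P[i]-P[(i+1)%4]) for i in range(4)],[np.degrees(np.arctan2(*(P[(i+1)%4]-P[i])[[1,0]])) for i in range(4)])
print("brass top", atz(T,t(293,100),153),atz(T,t(293,123),153), atz(S,s(520,165),150))
print("black top", atz(T,t(520,383),153),atz(S,s(285,440),150))
t=lambda x,y:(230+x/3,105+y/3); s=lambda x,y:(220+x/4,130+y/4)
for n,a,b in [("red",t(218,145),s(558,197)),("blue",t(90,166),s(481,102)),("purple",t(356,137),s(638,315)),("yellow",t(53,63),s(588,52))]:
    print(n,tri((T,a),(S,b)),atz(T,a,98),atz(S,b,98))
print("creamer",atz(T,t(222,312),84),"mug",atz(T,t(262,492),85))
print("canister lid near edge",atz(T,(328,110),120),atz(T,(328,70),158))
```

```text
TL [ 565.4 -160.1  145. ] [ 568.6 -158.1  145. ]
TR [ 585.4 -359.9  145. ] [ 588.2 -356.6  145. ]
BR [ 374.8 -376.   145. ] [ 380.9 -373.9  145. ]
BL [ 359.4 -175.6  145. ] [ 362.3 -179.3  145. ]
center [ 471.2 -267.9  145. ] sides [np.float64(200.77257983814377), np.float64(211.28517231521025), np.float64(201.03089548916745), np.float64(206.63878817417734)] [np.float64(-84.27926670362942), np.float64(-175.6067447896216), np.float64(94.3945766088041), np.float64(4.306689861217255)]
brass top [ 582.  -265.2  153. ] [ 569.5 -264.3  153. ] [ 579.6 -265.2  150. ]
black top [ 429.6 -373.   153. ] [ 433.7 -366.9  150. ]
red (array([693.5,  14.4,  99.6]), [np.float64(1.1055157794032546), np.float64(1.1055157794034067)]) [692.8  14.6  98. ] [695.4  16.2  98. ]
blue (array([680.6, 105.1,  99.5]), [np.float64(1.7930098334541777), np.float64(1.7930098334541076)]) [679.2 105.5  98. ] [683.2 107.   98. ]
purple (array([698.1, -83.9, 100.5]), [np.float64(1.907974539992562), np.float64(1.9079745399924102)]) [696.8 -83.7  98. ] [701.3 -81.6  98. ]
yellow (array([758.2, 131.7,  97.5]), [np.float64(1.9563903030197705), np.float64(1.956390303020025)]) [756.  131.9  98. ] [760.1 131.4  98. ]
creamer [574.9  14.1  84. ] mug [448.8 -11.1  85. ]
canister lid near edge [780.8 -41.  120. ] [853.8 -41.6 158. ]
```

```bash
cat >> h.py <<'E'
def down(yaw_deg,tilt=0):
    # tool pointing down with yaw; tilt (rad) about world y so tool -z = (sin t,0,cos t)
    return R.from_euler("y",tilt)*R.from_euler("xyz",[np.pi,0,np.radians(yaw_deg)])
def go(pos,rot,s=None):
    s=s or r.sense(); R0=R.from_euler("xyz",s["tcp_rot"])
    d=R0.inv().apply(np.array(pos,float)-s["eef_pos"]); w=np.degrees((R0.inv()*rot).as_rotvec())
    print("clock %.2f"%s["clock"],"tcp",np.round(s["eef_pos"],1),"eul",np.round(np.degrees(s["tcp_rot"]),2),"open %.3f"%s["opening"])
    print(" turn",np.round(w,1).tolist(),"shift",np.round(d,1).tolist(),"dist %.0f ang %.0f"%(np.linalg.norm(d),np.linalg.norm(w)))
E
python3 - <<'E'
from h import *
go([576,-266,235],down(95))
E
```

```text
clock 1.15 tcp [ 154.5 -605.6  204. ] eul [180.    -0.    14.31] open 0.998
 turn [0.0, -0.0, -80.7] shift [492.4, -224.9, -31.0] dist 542 ang 81
```

Emit:
play_rows(moves=[[[0,0,-80.7],[492.4,-224.9,-31],1],[[0,0,-80.7],[492.4,-224.9,-31],1],[[0,0,-80.7],[492.4,-224.9,-31],1],[[0,0,-80.7],[492.4,-224.9,-31],1],[[0,0,-80.7],[492.4,-224.9,-31],1],[[0,0,-80.7],[492.4,-224.9,-31],1],[[0,0,-80.7],[492.4,-224.9,-31],1],[[0,0,-80.7],[492.4,-224.9,-31],1],[[0,0,-80.7],[492.4,-224.9,-31],1],[[0,0,-80.7],[492.4,-224.9,-31],1],[[0,0,-80.7],[492.4,-224.9,-31],1],[[0,0,-80.7],[492.4,-224.9,-31],1],[[0,0,-80.7],[492.4,-224.9,-31],1]], newtons=30)

```text
clock: 2.45
eef_pos: [576.3, -265.3, 234.7]
tcp_rot: [-3.141, 0.0, 1.66]
contact_force: [-0.9, -1.4, -0.7]
opening: 1.0
```

Run:
```python
from h import *
import pickle
s=r.sense();f=r.grab_frame("wrist"); pickle.dump((s,f),open("w1.pkl","wb"))
go([576,-266,235],down(95),s); print(s["qpos"])
cv2.imwrite("pics/w1.png",f["color"][:,:,::-1])
```

```text
clock 2.45 tcp [ 576.3 -265.3  234.7] eul [-179.96    0.     95.13] open 1.000
 turn [-0.0, 0.0, 0.1] shift [-0.7, -0.4, -0.3] dist 1 ang 0
[-4.33504077e-01  3.41816580e-01  1.57922977e+00 -3.77509584e-04
  1.22109293e+00 -5.22900023e-01]
```

View pics/w1.png

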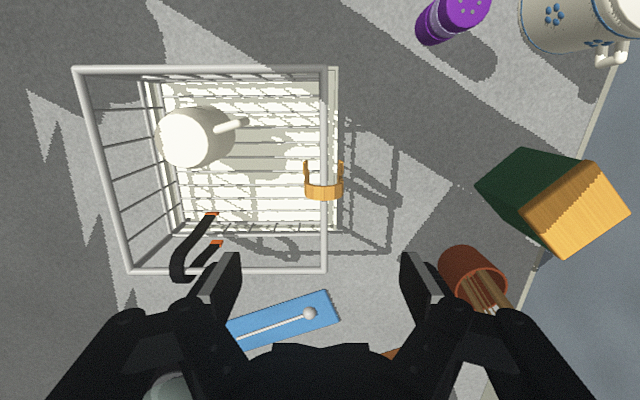

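Run:
```python
from h import *
import pickle
s,f=pickle.load(open("w1.pkl","rb"));c=cam(f,s)
np.set_printoptions(precision=1,suppress=True)
print(proj(c,[s["eef_pos"],[577,-265,153],[577,-265,145],[430,-372,153]]))
im=f["color"][140:290,110:360,::-1]; cv2.imwrite("pics/w1c.png",cv2.resize(im,None,fx=3.2,fy=3.2,interpolation=2))
for n in ("brass_tongs_center","black_tongs_center"):
  print([(round(d["conf"],2),np.round(d["location"]),int(d["mask"].sum())) for d in r.silhouettes(f,n)])
```

```text
[[321.9 232.4]
 [322.3 193.7]
 [322.3 191.1]
 [175.5 277. ]]
[(0.6, array([319., 190.]), 783)]
[(0.94, array([191., 248.]), 1406)]
```

View pics/w1c.png

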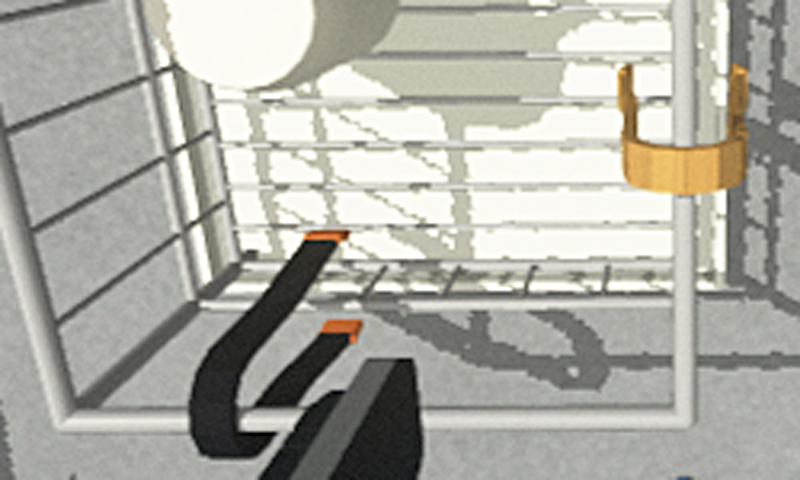

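Emit:
play_rows(moves=[[[0,0,0],[0,2,43],1],[[0,0,0],[0,2,86],1],[[0,0,0],[0,2,115],1],[[0,0,0],[0,2,129],1],[[0,0,0],[0,2,129],0],[[0,0,0],[0,2,129],0],[[0,0,0],[0,2,129],0],[[0,0,0],[0,2,129],0],[[0,0,0],[0,2,129],0],[[0,0,0],[0,2,129],0],[[0,0,0],[0,2,129],0],[[0,0,0],[0,2,129],0]], newtons=40)

```text
clock: 3.8
eef_pos: [578.5, -267.3, 108.1]
tcp_rot: [3.139, 0.002, 1.657]
contact_force: [0.2, -0.1, 6.4]
opening: 0.42
```

Run:
```python
from h import *
s=r.sense();f=r.grab_frame("wrist")
go([577,-265,250],down(95),s); print(s["contact_force"])
cv2.imwrite("pics/w2.png",f["color"][:,:,::-1])
```

```text
clock 3.80 tcp [ 578.5 -267.3  108.1] eul [1.7984e+02 1.2000e-01 9.4960e+01] open 0.420
 turn [0.2, 0.1, -0.0] shift [2.2, -0.9, -141.9] dist 142 ang 0
[ 0.15272235 -0.10067351  6.38096047]
```

View pics/w2.png

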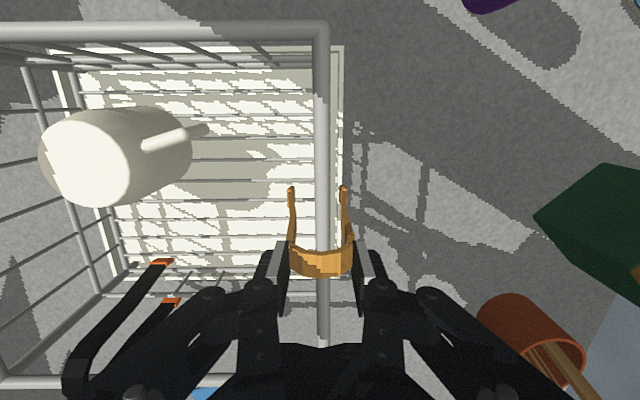

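Emit:
play_rows(moves=[[[0,0,0],[0,0,-40],0],[[0,0,0],[0,0,-80],0],[[0,0,0],[0,0,-115],0],[[0,0,0],[0,0,-145],0],[[0,0,0],[0,0,-145],0]])

```text
clock: 4.35
eef_pos: [580.5, -268.1, 259.1]
tcp_rot: [3.131, 0.007, 1.657]
contact_force: [-0.8, 0.5, -0.8]
opening: 0.417
```

Run:
```python
from h import *
s=r.sense();f=r.grab_frame("wrist")
go([577,285,258],down(90.5),s); print(s["contact_force"])
cv2.imwrite("pics/w3.png",f["color"][:,:,::-1])
```

```text
clock 4.35 tcp [ 580.5 -268.1  259.1] eul [179.39   0.38  94.96] open 0.417
 turn [0.6, 0.4, 4.5] shift [551.3, 44.4, -2.1] dist 553 ang 5
[-0.79116639  0.54834151 -0.84408273]
```

View pics/w3.png

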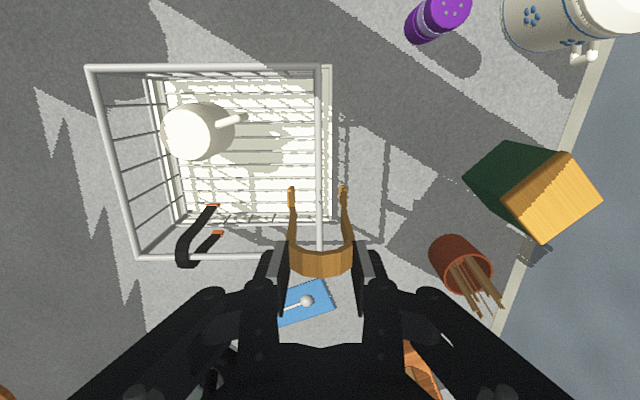

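Emit:
play_rows(moves=[[[0.6,0.4,4.5],[551.3,44.4,-2.1],0],[[0.6,0.4,4.5],[551.3,44.4,-2.1],0],[[0.6,0.4,4.5],[551.3,44.4,-2.1],0],[[0.6,0.4,4.5],[551.3,44.4,-2.1],0],[[0.6,0.4,4.5],[551.3,44.4,-2.1],0],[[0.6,0.4,4.5],[551.3,44.4,-2.1],0],[[0.6,0.4,4.5],[551.3,44.4,-2.1],0],[[0.6,0.4,4.5],[551.3,44.4,-2.1],0],[[0.6,0.4,4.5],[551.3,44.4,-2.1],0],[[0.6,0.4,4.5],[551.3,44.4,-2.1],0],[[0.6,0.4,4.5],[551.3,44.4,-2.1],0],[[0.6,0.4,4.5],[551.3,44.4,-2.1],0],[[0.6,0.4,4.5],[551.3,44.4,-2.1],0],[[0.6,0.4,4.5],[551.3,44.4,-2.1],0]])

```text
clock: 5.8
eef_pos: [575.4, 284.5, 255.1]
tcp_rot: [-3.137, -0.001, 1.579]
contact_force: [-0.3, 0.3, -1.2]
opening: 0.414
```

Run:
```python
from h import *
import pickle
s=r.sense();f=r.grab_frame("wrist"); pickle.dump((s,f),open("w4.pkl","wb"))
go([577,285,258],down(90.5),s); print(s["contact_force"],s["qpos"])
cv2.imwrite("pics/w4.png",f["color"][:,:,::-1])
c=cam(f,s); print(np.round(proj(c,[[577,357,150],[577,137,150],[577,247,150],[577,285,150]]),1))
f2=r.grab_frame("side"); cv2.imwrite("pics/s4.png",f2["color"][:,:,::-1])
```

```text
clock 5.80 tcp [575.4 284.5 255.1] eul [-1.7976e+02 -6.0000e-02  9.0460e+01] open 0.414
 turn [-0.2, -0.1, -0.0] shift [0.5, 1.6, -2.9] dist 3 ang 0
[-0.32988765  0.34834109 -1.23275358] [0.45523129 0.3397131  1.53670338 0.00293014 1.26850823 0.44628898]
[[324.4 113.4]
 [322.1 303.8]
 [323.1 220. ]
 [323.5 186.2]]
```

View pics/w4.png

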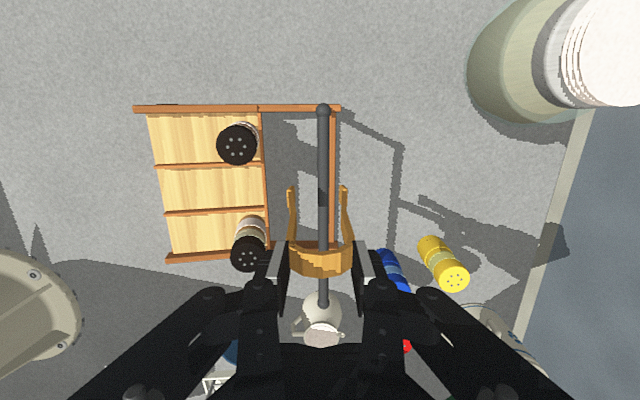

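View pics/s4.png

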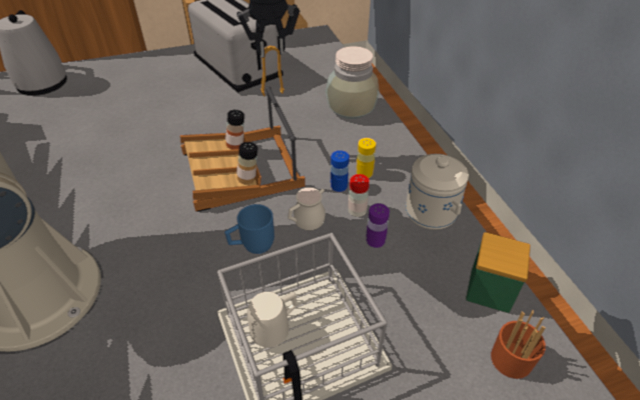

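Emit:
play_rows(moves=[[[-0.2,0,0],[0.5,2,20],0],[[-0.2,0,0],[0.5,2,60],0],[[-0.2,0,0],[0.5,2,95],0],[[-0.2,0,0],[0.5,2,125],0],[[-0.2,0,0],[0.5,2,137],0],[[-0.2,0,0],[0.5,2,139],0],[[-0.2,0,0],[0.5,2,139],0]])

```text
clock: 6.6
eef_pos: [577.9, 284.3, 117.4]
tcp_rot: [3.141, -0.002, 1.577]
contact_force: [-0.4, 0.1, -0.2]
opening: 0.417
```

Run:
```python
from h import *
s=r.sense();f=r.grab_frame("wrist")
go([577.5,285,115],down(90.5),s); print(s["contact_force"])
cv2.imwrite("pics/w5.png",f["color"][:,:,::-1])
```

```text
clock 6.60 tcp [577.9 284.3 117.4] eul [ 1.7996e+02 -1.1000e-01  9.0330e+01] open 0.417
 turn [0.0, -0.1, -0.2] shift [0.7, -0.4, 2.4] dist 3 ang 0
[-0.40457856  0.147749   -0.23305385]
```

View pics/w5.png

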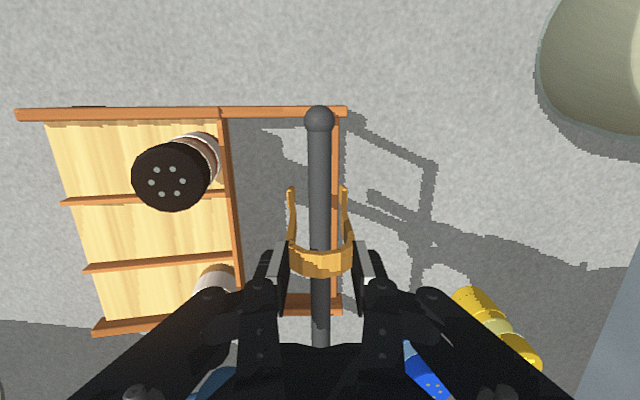

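Emit:
play_rows(moves=[[[0,0,0],[0,0,2],0],[[0,0,0],[0,0,4],0],[[0,0,0],[0,0,4],0]])

```text
clock: 6.95
eef_pos: [579.1, 284.8, 115.3]
tcp_rot: [3.138, -0.003, 1.577]
contact_force: [-0.6, -0.8, 6.3]
opening: 0.415
```

Emit:
play_rows(moves=[[[0,0,0],[0,0,0],0.7],[[0,0,0],[0,0,0],0.7],[[0,0,0],[0,0,0],0.7],[[0,0,0],[0,0,-5],0.7],[[0,0,0],[0,0,-20],0.7],[[0,0,0],[0,0,-50],0.7],[[0,0,0],[0,0,-90],0.7],[[0,0,0],[0,0,-120],0.7]])

```text
clock: 7.75
eef_pos: [579.2, 284.8, 238.9]
tcp_rot: [3.136, -0.004, 1.577]
contact_force: [-0.4, -0.7, -0.1]
opening: 0.702
```

Run:
```python
from h import *
s=r.sense();f=r.grab_frame("wrist")
go([431,-371,240],down(5),s); print(s["contact_force"])
cv2.imwrite("pics/w6.png",f["color"][:,:,::-1])
f2=r.grab_frame("side"); cv2.imwrite("pics/s6.png",cv2.resize(f2["color"][60:220,170:370,::-1],None,fx=3,fy=3))
```

```text
clock 7.75 tcp [579.2 284.8 238.9] eul [179.67  -0.24  90.35] open 0.702
 turn [0.1, -0.4, 85.3] shift [-654.8, -152.2, -4.7] dist 672 ang 85
[-0.35692208 -0.65097728 -0.10981184]
```

View pics/w6.png

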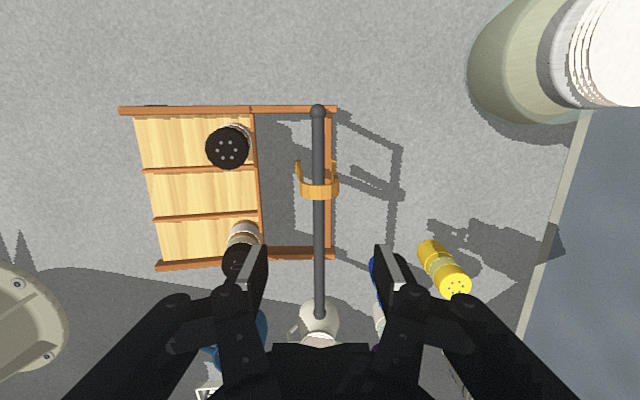

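View pics/s6.png

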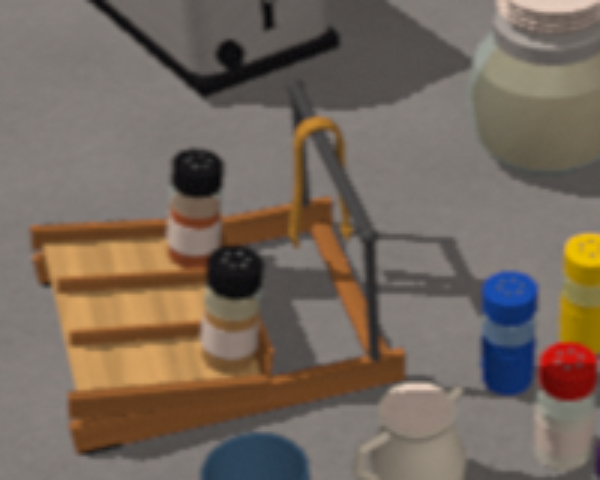

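Emit:
play_rows(moves=[[[0,0,85.3],[-655,-152,-5],1],[[0,0,85.3],[-655,-152,-5],1],[[0,0,85.3],[-655,-152,-5],1],[[0,0,85.3],[-655,-152,-5],1],[[0,0,85.3],[-655,-152,-5],1],[[0,0,85.3],[-655,-152,-5],1],[[0,0,85.3],[-655,-152,-5],1],[[0,0,85.3],[-655,-152,-5],1],[[0,0,85.3],[-655,-152,-5],1],[[0,0,85.3],[-655,-152,-5],1],[[0,0,85.3],[-655,-152,-5],1],[[0,0,85.3],[-655,-152,-5],1],[[0,0,85.3],[-655,-152,-5],1],[[0,0,85.3],[-655,-152,-5],1],[[0,0,85.3],[-655,-152,-5],1],[[0,0,85.3],[-655,-152,-5],1]])

```text
clock: 9.45
eef_pos: [432.9, -369.9, 240.5]
tcp_rot: [-3.135, -0.012, 0.087]
contact_force: [0.8, 0.2, 0.1]
opening: 1.0
```

Run:
```python
from h import *
import pickle
s=r.sense();f=r.grab_frame("wrist"); pickle.dump((s,f),open("w7.pkl","wb"))
go([431,-371,106],down(5),s); print(s["contact_force"])
c=cam(f,s); print(np.round(proj(c,[[431,-371,153],s["eef_pos"]-[0,0,60],s["eef_pos"]]),1))
cv2.imwrite("pics/w7.png",f["color"][:,:,::-1])
cv2.imwrite("pics/w7c.png",cv2.resize(f["color"][120:270,230:410,::-1],None,fx=4,fy=4,interpolation=2))
```

```text
clock 9.45 tcp [ 432.9 -369.9  240.5] eul [-179.61   -0.7     4.98] open 1.000
 turn [-0.4, -0.7, -0.0] shift [-3.7, 1.8, 134.5] dist 135 ang 1
[0.76321945 0.16699139 0.10328917]
[[321.9 193.4]
 [320.9 200.8]
 [320.4 230.4]]
```

View pics/w7.png

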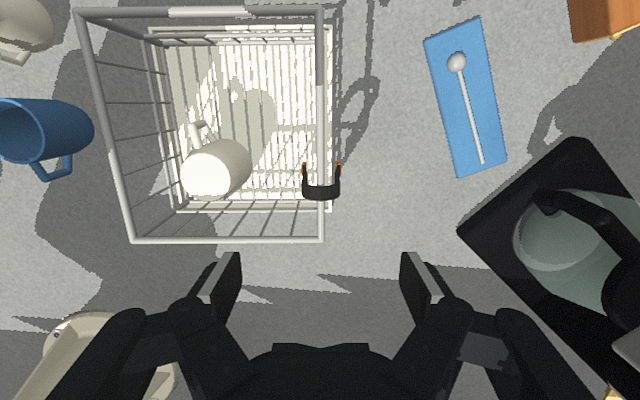

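View pics/w7c.png

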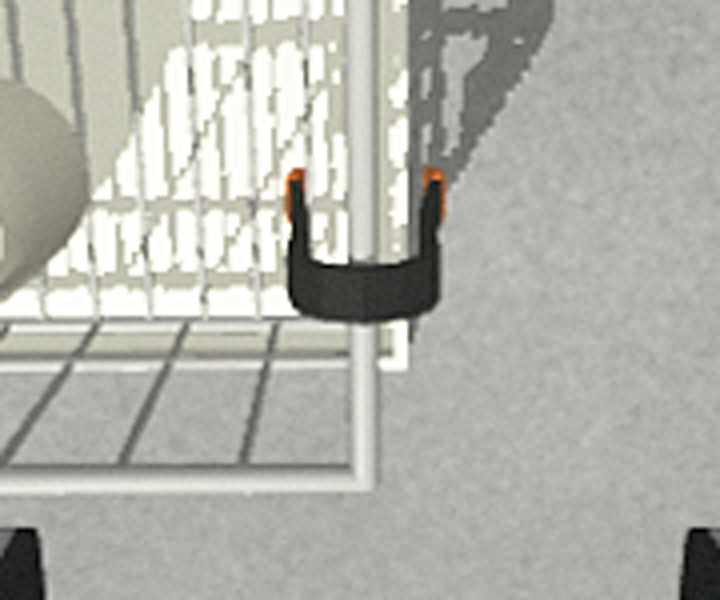

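Emit:
play_rows(moves=[[[-0.4,-0.7,0],[-3,1,30],1],[[-0.4,-0.7,0],[-3.7,1,70],1],[[-0.4,-0.7,0],[-3.7,1,110],1],[[-0.4,-0.7,0],[-3.7,1,131],1],[[-0.4,-0.7,0],[-3.7,1,133],0],[[-0.4,-0.7,0],[-3.7,1,133],0],[[-0.4,-0.7,0],[-3.7,1,133],0],[[-0.4,-0.7,0],[-3.7,1,133],0],[[-0.4,-0.7,0],[-3.7,1,133],0],[[-0.4,-0.7,0],[-3.7,1,133],0],[[-0.4,-0.7,0],[-3.7,1,133],0]])

```text
clock: 10.6
eef_pos: [432.3, -370.3, 109.6]
tcp_rot: [3.139, -0.003, 0.088]
contact_force: [-0.6, 1.7, 5.9]
opening: 0.406
```

Run:
```python
from h import *
s=r.sense();f=r.grab_frame("wrist")
go([430,-371,262],down(5),s); print(s["contact_force"])
cv2.imwrite("pics/w8.png",f["color"][:,:,::-1])
```

```text
clock 10.60 tcp [ 432.3 -370.3  109.6] eul [ 1.7986e+02 -1.5000e-01  5.0300e+00] open 0.406
 turn [0.1, -0.1, 0.0] shift [-2.0, 0.9, -152.4] dist 152 ang 0
[-0.58121168  1.71354187  5.93486857]
```

View pics/w8.png

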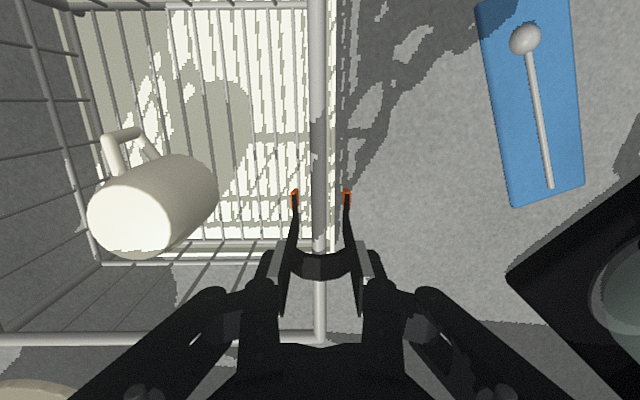

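Emit:
play_rows(moves=[[[0,0,0],[0,0,-40],0],[[0,0,0],[0,0,-85],0],[[0,0,0],[0,0,-125],0],[[0,0,0],[0,0,-152],0],[[0,0,0],[0,0,-152],0],[[0,0,-85.5],[196,-567,-152],0],[[0,0,-85.5],[196,-567,-152],0],[[0,0,-85.5],[196,-567,-152],0],[[0,0,-85.5],[196,-567,-152],0],[[0,0,-85.5],[196,-567,-152],0],[[0,0,-85.5],[196,-567,-152],0],[[0,0,-85.5],[196,-567,-152],0],[[0,0,-85.5],[196,-567,-152],0],[[0,0,-85.5],[196,-567,-152],0],[[0,0,-85.5],[196,-567,-152],0],[[0,0,-85.5],[196,-567,-152],0],[[0,0,-85.5],[196,-567,-152],0],[[0,0,-85.5],[196,-567,-152],0],[[0,0,-85.5],[196,-567,-152],0],[[0,0,-85.5],[196,-567,-152],0]])

```text
clock: 12.65
eef_pos: [576.9, 211.2, 260.6]
tcp_rot: [3.139, 0.003, 1.58]
contact_force: [-0.1, 0.3, -0.1]
opening: 0.404
```

Run:
```python
from h import *
import pickle
s=r.sense();f=r.grab_frame("wrist"); pickle.dump((s,f),open("w9.pkl","wb"))
go([578.5,212,118],down(90.5),s); print(s["contact_force"])
cv2.imwrite("pics/w9.png",f["color"][:,:,::-1])
```

```text
clock 12.65 tcp [576.9 211.2 260.6] eul [1.7987e+02 1.6000e-01 9.0520e+01] open 0.404
 turn [0.1, 0.2, 0.0] shift [1.1, 1.3, 142.6] dist 143 ang 0
[-0.1024333   0.27277626 -0.0550668 ]
```

View pics/w9.png

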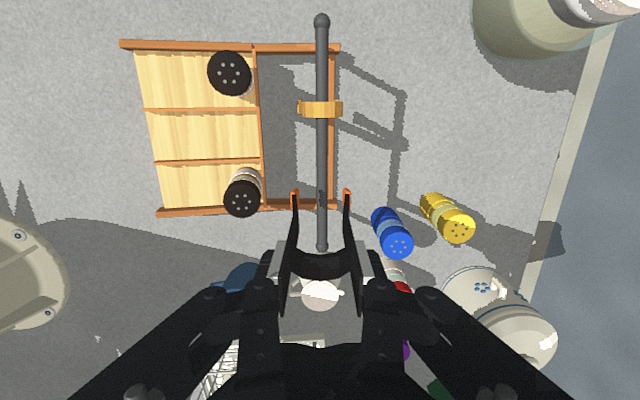

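Run:
```python
from h import *
import pickle
s,f=pickle.load(open("w9.pkl","rb"));c=cam(f,s)
for p in [(321.5,20.5),(322,247),(320,104)]: print(np.round(atz(c,p,150),1))
print(np.round(atz(c,(320,107),160),1))
print(np.round(proj(c,[[577,212,150]]),1))
```

```text
[575.6 360.9 150. ]
[578.5 137.3 150. ]
[574.9 291.7 150. ]
[574.9 289.2 160. ]
[[321.4 184. ]]
```

Emit:
play_rows(moves=[[[0,0,0],[1,1.3,20],0],[[0,0,0],[1,1.3,60],0],[[0,0,0],[1,1.3,100],0],[[0,0,0],[1,1.3,130],0],[[0,0,0],[1,1.3,142],0],[[0,0,0],[1,1.3,144.5],0],[[0,0,0],[1,1.3,146],0],[[0,0,0],[1,1.3,146],0]])

```text
clock: 13.5
eef_pos: [579.0, 210.4, 116.6]
tcp_rot: [3.138, 0.003, 1.578]
contact_force: [-3.3, -2.0, 5.6]
opening: 0.405
```

Run:
```python
from h import *
s=r.sense();f=r.grab_frame("wrist")
go([577.5,212,116],down(90.5),s); print(s["contact_force"])
cv2.imwrite("pics/w10.png",f["color"][:,:,::-1])
```

```text
clock 13.50 tcp [579.  210.4 116.6] eul [1.7982e+02 1.6000e-01 9.0400e+01] open 0.405
 turn [0.2, 0.2, -0.1] shift [1.6, -1.5, 0.6] dist 2 ang 0
[-3.34426999 -2.01426829  5.64542234]
```

View pics/w10.png

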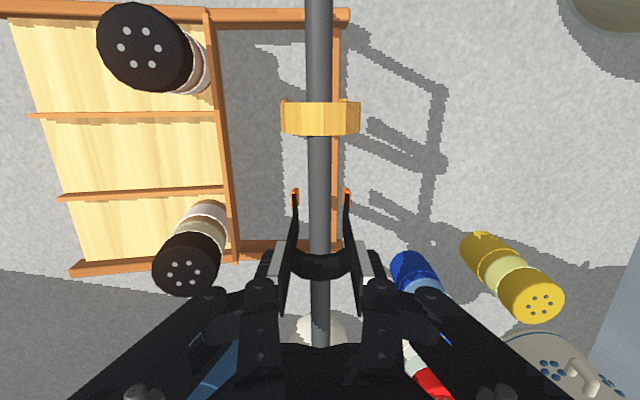

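Emit:
play_rows(moves=[[[0,0,0],[0,0,0],0.7],[[0,0,0],[0,0,0],0.7],[[0,0,0],[0,0,0],0.7],[[0,0,0],[0,0,-5],0.7],[[0,0,0],[0,0,-20],0.7],[[0,0,0],[0,0,-50],0.7],[[0,0,0],[0,0,-90],0.7],[[0,0,0],[0,0,-125],0.7]])

```text
clock: 14.35
eef_pos: [578.7, 210.9, 244.6]
tcp_rot: [3.137, 0.002, 1.578]
contact_force: [1.1, -0.4, -0.4]
opening: 0.703
```

Run:
```python
from h import *
import pickle
s=r.sense();f=r.grab_frame("wrist");pickle.dump((s,f),open("w11.pkl","wb"))
go([660,15,235],down(0),s); print(s["contact_force"])
cv2.imwrite("pics/w11.png",f["color"][:,:,::-1])
f2=r.grab_frame("side"); cv2.imwrite("pics/s11.png",cv2.resize(f2["color"][60:220,170:370,::-1],None,fx=3,fy=3))
```

```text
clock 14.35 tcp [578.7 210.9 244.6] eul [1.7975e+02 1.3000e-01 9.0410e+01] open 0.703
 turn [0.3, -0.1, 90.4] shift [-196.5, 79.8, 10.4] dist 212 ang 90
[ 1.14841215 -0.39117174 -0.38210079]
```

View pics/w11.png

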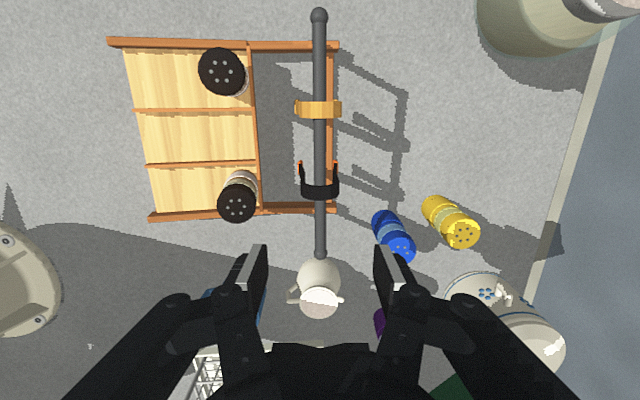

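View pics/s11.png

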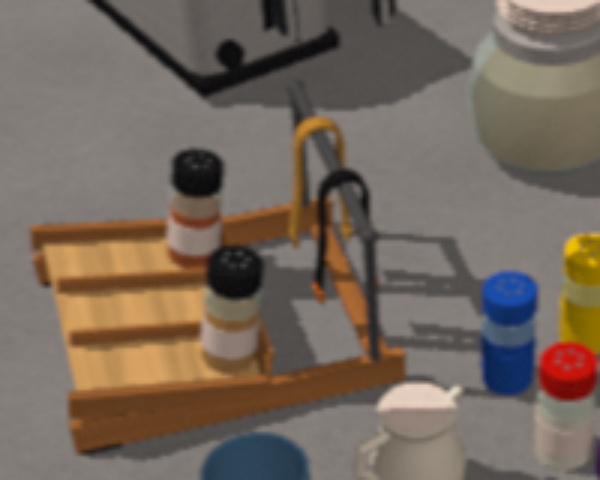

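Run:
```python
from h import *
go([694,15,200],down(180))
```

```text
clock 14.45 tcp [581.6 211.9 248.5] eul [ 1.7929e+02 -3.0000e-02  9.0420e+01] open 0.699
 turn [0.6, 0.5, -89.6] shift [-197.8, 110.4, 49.8] dist 232 ang 90
```

Emit:
play_rows(moves=[[[0.6,0.5,-89.6],[-197.8,110.4,49.8],0.85],[[0.6,0.5,-89.6],[-197.8,110.4,49.8],0.85],[[0.6,0.5,-89.6],[-197.8,110.4,49.8],0.85],[[0.6,0.5,-89.6],[-197.8,110.4,49.8],0.85],[[0.6,0.5,-89.6],[-197.8,110.4,49.8],0.85],[[0.6,0.5,-89.6],[-197.8,110.4,49.8],0.85],[[0.6,0.5,-89.6],[-197.8,110.4,49.8],0.85],[[0.6,0.5,-89.6],[-197.8,110.4,49.8],0.85],[[0.6,0.5,-89.6],[-197.8,110.4,49.8],0.85],[[0.6,0.5,-89.6],[-197.8,110.4,49.8],0.85],[[0.6,0.5,-89.6],[-197.8,110.4,49.8],0.85],[[0.6,0.5,-89.6],[-197.8,110.4,49.8],0.85],[[0.6,0.5,-89.6],[-197.8,110.4,49.8],0.85]])

```text
clock: 15.75
eef_pos: [693.9, 15.0, 200.1]
tcp_rot: [-3.141, 0.0, 3.14]
contact_force: [-0.0, 0.3, -0.9]
opening: 0.85
```

Run:
```python
from h import *
import pickle
s=r.sense();f=r.grab_frame("wrist");pickle.dump((s,f),open("w12.pkl","wb"))
go([694,15,45],down(180),s); print(s["contact_force"],s["qpos"])
c=cam(f,s);print(proj(c,[[694,15,98]]))
cv2.imwrite("pics/w12.png",f["color"][:,:,::-1])
```

```text
clock 15.75 tcp [693.9  15.  200.1] eul [-1.7997e+02  1.0000e-02  1.7988e+02] open 0.850
 turn [-0.0, 0.0, -0.1] shift [-0.1, 0.0, 155.1] dist 155 ang 0
[-0.03078154  0.28367173 -0.8569882 ] [ 1.97595731e-02  4.63012695e-01  1.47519018e+00 -5.10636293e-04
  1.20327425e+00 -1.54879585e+00]
[[320.03792297 188.61635352]]
```

View pics/w12.png

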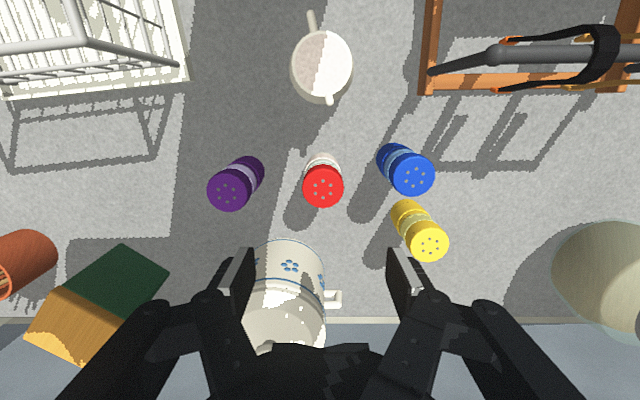

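Emit:
play_rows(moves=[[[0,0,0],[0.8,1.6,45],0.85],[[0,0,0],[0.8,1.6,90],0.85],[[0,0,0],[0.8,1.6,130],0.85],[[0,0,0],[0.8,1.6,152],0.85],[[0,0,0],[0.8,1.6,155],0.85],[[0,0,0],[0.8,1.6,155],0],[[0,0,0],[0.8,1.6,155],0],[[0,0,0],[0.8,1.6,155],0],[[0,0,0],[0.8,1.6,155],0],[[0,0,0],[0.8,1.6,155],0],[[0,0,0],[0.8,1.6,155],0]], newtons=35)

```text
clock: 16.9
eef_pos: [694.7, 16.6, 47.2]
tcp_rot: [-3.141, 0.004, 3.14]
contact_force: [-0.2, 0.7, 7.0]
opening: 0.5
```

Run:
```python
from h import *
import pickle
s=r.sense();f=r.grab_frame("wrist");pickle.dump((s,f),open("w13.pkl","wb"))
go([694,15,45],down(180),s); print(s["contact_force"])
cv2.imwrite("pics/w13.png",f["color"][:,:,::-1])
```

```text
clock 16.90 tcp [694.7  16.6  47.2] eul [-179.98    0.21  179.89] open 0.500
 turn [-0.0, 0.2, -0.1] shift [0.7, -1.6, 2.2] dist 3 ang 0
[-0.17625421  0.67121422  6.9686102 ]
```

View pics/w13.png

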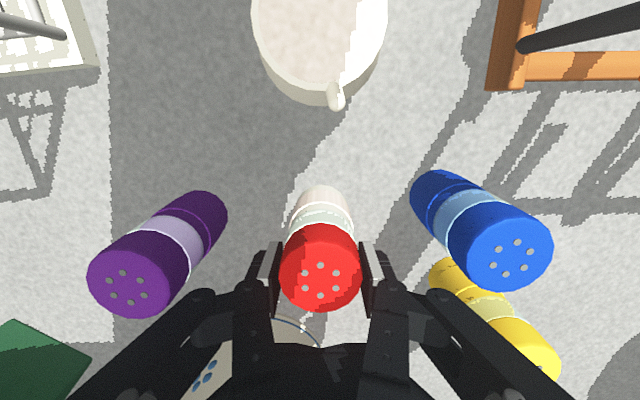

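```bash
cat >> h.py <<'E'
def lane(H=(472.4,246.5,72.1),yaw=0.6):
    return np.array(H,float), R.from_euler("z",yaw,degrees=True)*R.from_euler("y",0.175)
def lrot(yaw=0.6): # tool in lane frame: pointing down, tool x -> -lane x
    return lane(yaw=yaw)[1]*R.from_euler("xyz",[np.pi,0,np.pi])
E
python3 - <<'E'
from h import *
import pickle
s,f=pickle.load(open("w11.pkl","rb"));c=cam(f,s)
cv2.imwrite("pics/w11c.png",cv2.resize(f["color"][30:230,95:355,::-1],None,fx=3,fy=3,interpolation=2))
for p in [(222,71),(237,203)]: print(np.round(atz(c,p,120),1))
H,Rl=lane()
go([430,246.5,262],lrot())
go([694.7,16.6,205],down(180))
E
```

```text
[482.3 320.9 120. ]
[484.3 184.6 120. ]
clock 16.95 tcp [694.7  16.7  47.1] eul [-179.98    0.2   179.89] open 0.503
 turn [0.0, 10.2, -0.7] shift [264.4, 229.2, -215.9] dist 411 ang 10
clock 16.95 tcp [694.7  16.7  47.1] eul [-179.98    0.2   179.89] open 0.503
 turn [-0.0, 0.2, -0.1] shift [-0.6, -0.1, -157.9] dist 158 ang 0
```

View pics/w11c.png

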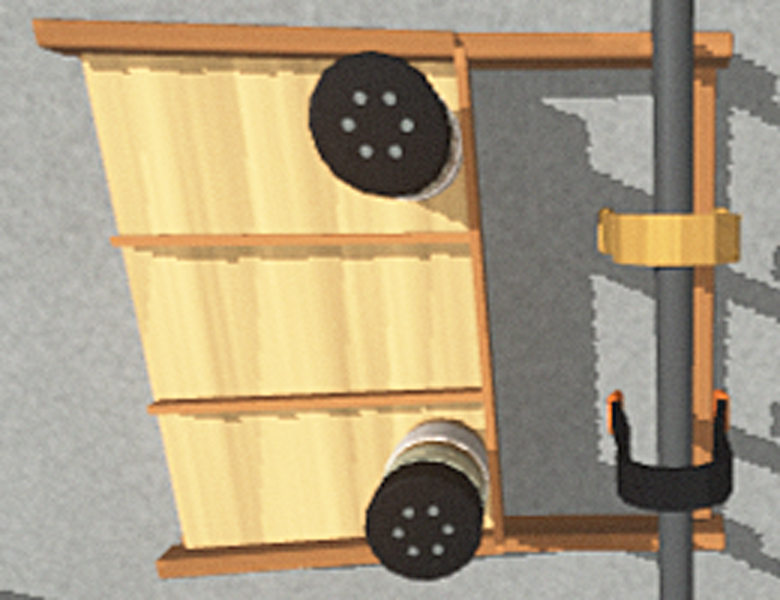

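```bash
python3 - <<'E'
from h import *
import pickle
F=pickle.load(open("f0.pkl","rb")); S=cam(F["side"]);T=cam(F["top"])
np.set_printoptions(precision=1,suppress=True)
t=lambda x,y:(120+x/3.7,180+y/3.7); s=lambda x,y:(170+x/4.2,80+y/4.2)
H,Rl=lane()
def onp(c,uv,h):
    o,d=ray(c,uv); o=Rl.inv().apply(o-H); d=Rl.inv().apply(d); return o+d*(h-o[2])/d[2]
for n,c,uv,h in [("divL low",T,t(218,527),-35),("divL hi",T,t(232,280),-35),("divR low",T,t(343,523),-35),("divR hi",T,t(350,275),-35),
 ("lidL",T,t(124,285),49),("lidR",T,t(383,275),49),("stop front edge",T,t(290,270),-14),("floor end",T,t(290,535),-49),
 ("s divFar low",S,s(85,312),-35),("s divFar hi",S,s(235,300),-35),("s divNear low",S,s(103,385),-35),("s divNear hi",S,s(275,375),-35),
 ("s lidL",S,s(277,142),49),("s lidR",S,s(328,283),49),("s floor end",S,s(90,370),-49)]:
    print(n,onp(c,uv,h))
E
python3 - <<'E'
import pickle,cv2
F=pickle.load(open("f0.pkl","rb"))
c=F["side"]["color"][110:200,175:275,::-1]; cv2.imwrite("pics/s1b.png",cv2.resize(c,None,fx=6.5,fy=6.5,interpolation=2))
c=F["top"]["color"][240:330,140:260,::-1]; cv2.imwrite("pics/t1b.png",cv2.resize(c,None,fx=6,fy=6,interpolation=2))
E
```

```text
divL low [-120.7   31.9  -35. ]
divL hi [ 20.2  33.1 -35. ]
divR low [-121.   -37.7  -35. ]
divR hi [ 20.8 -35.9 -35. ]
lidL [-1.7 68.3 49. ]
lidR [ -0.9 -70.5  49. ]
stop front edge [ 19.7  -5.5 -14. ]
floor end [-125.    -5.3  -49. ]
s divFar low [-115.9   26.8  -35. ]
s divFar hi [-27.5  29.4 -35. ]
s divNear low [-115.5  -41.8  -35. ]
s divNear hi [-18.5 -44.4 -35. ]
s lidL [ 1.7 70.1 49. ]
s lidR [  0.6 -71.7  49. ]
s floor end [-118.3  -10.   -49. ]
```

View pics/t1b.png

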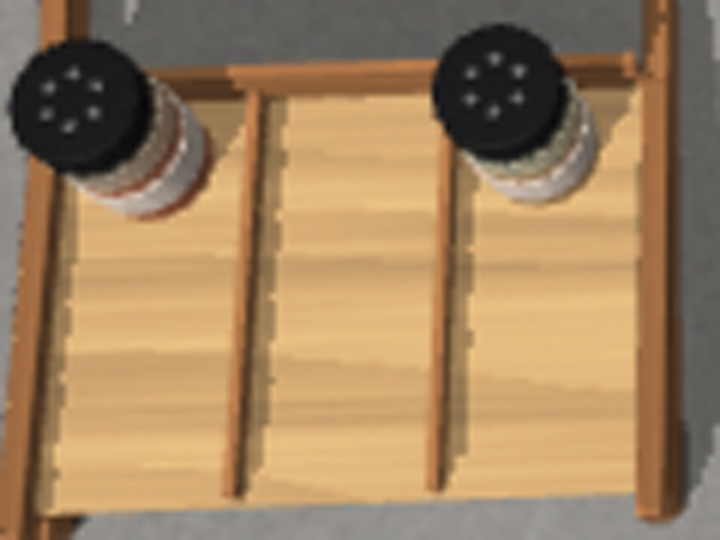

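View pics/s1b.png

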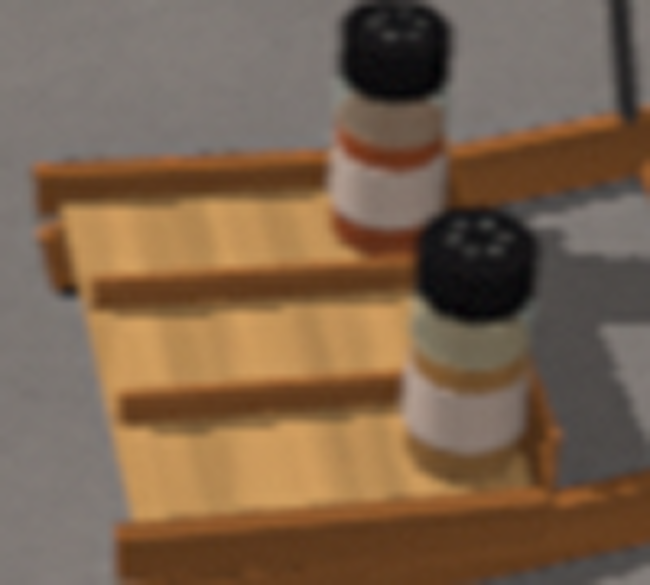

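Emit:
play_rows(moves=[[[0,0,0],[0,0,-45],0],[[0,0,0],[0,0,-95],0],[[0,0,0],[0,0,-145],0],[[0,0,0],[0,0,-190],0],[[0,0,0],[10,0,-210],0],[[0,10.2,-1],[264.4,228.2,-216],0],[[0,10.2,-1],[264.4,228.2,-216],0],[[0,10.2,-1],[264.4,228.2,-216],0],[[0,10.2,-1],[264.4,228.2,-216],0],[[0,10.2,-1],[264.4,228.2,-216],0],[[0,10.2,-1],[264.4,228.2,-216],0],[[0,10.2,-1],[264.4,228.2,-216],0],[[0,10.2,-1],[264.4,228.2,-216],0],[[0,10.2,-1],[264.4,228.2,-216],0],[[0,10.2,-1],[264.4,228.2,-216],0],[[0,10.2,-1],[264.4,228.2,-216],0],[[0,10.2,-1],[264.4,228.2,-216],0]])

```text
clock: 18.65
eef_pos: [430.6, 244.8, 262.0]
tcp_rot: [3.141, -0.175, -3.127]
contact_force: [-0.1, -0.5, -1.7]
opening: 0.503
```

```bash
sed -i 's/H=(472.4,246.5,72.1),yaw=0.6/H=(472.4,245.5,72.1),yaw=0.9/; s/lrot(yaw=0.6)/lrot(yaw=0.9)/' h.py
python3 - <<'E'
from h import *
import pickle
s=r.sense();f=r.grab_frame("wrist");pickle.dump((s,f),open("w14.pkl","wb"))
H,Rl=lane()
for p in ([-45,0,30],[-45,0,6]): go(H+Rl.apply(p),lrot(),s)
print(s["contact_force"],s["qpos"])
cv2.imwrite("pics/w14.png",f["color"][:,:,::-1])
f2=r.grab_frame("top"); cv2.imwrite("pics/t14.png",f2["color"][:,:,::-1])
E
```

```text
clock 18.65 tcp [430.6 244.8 262. ] eul [ 179.95  -10.   -179.19] open 0.503
 turn [0.1, 0.0, -0.1] shift [-29.1, -0.1, 149.7] dist 153 ang 0
clock 18.65 tcp [430.6 244.8 262. ] eul [ 179.95  -10.   -179.19] open 0.503
 turn [0.1, 0.0, -0.1] shift [-29.1, -0.1, 173.7] dist 176 ang 0
[-0.07956481 -0.51010908 -1.72863527] [ 0.4575398   0.19221145  1.73047433  0.07687263  1.37702899 -1.14810252]
```

View pics/w14.png

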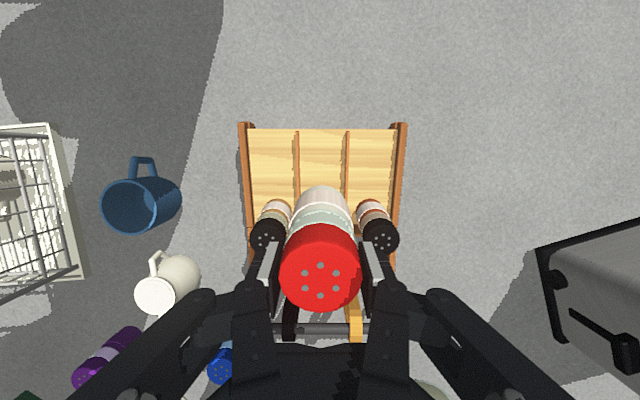

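View pics/t14.png

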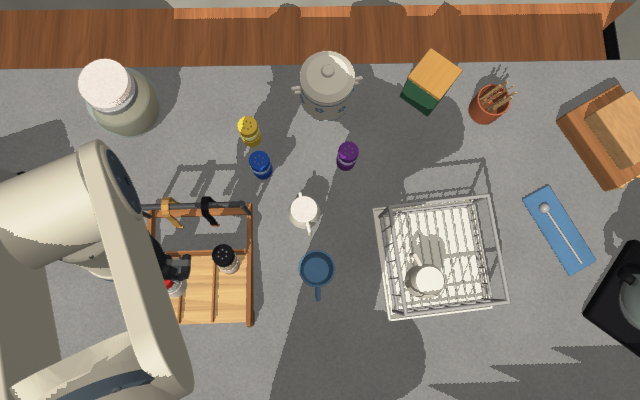

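Emit:
play_rows(moves=[[[0,0,0],[-10,2.5,40],0],[[0,0,0],[-20,2.5,85],0],[[0,0,0],[-29,2.5,120],0],[[0,0,0],[-29,2.5,145],0],[[0,0,0],[-29,2.5,150],0],[[0,0,0],[-29,2.5,150],0]])

```text
clock: 19.35
eef_pos: [432.7, 247.3, 108.9]
tcp_rot: [3.141, -0.176, -3.128]
contact_force: [0.1, 0.3, -1.1]
opening: 0.501
```

Run:
```python
from h import *
import pickle
s=r.sense();f=r.grab_frame("wrist");pickle.dump((s,f),open("w15.pkl","wb"))
H,Rl=lane()
for p in ([-45,2.5,10],): go(H+Rl.apply(p),lrot(),s)
print("lane",Rl.inv().apply(s["eef_pos"]-H),s["contact_force"])
cv2.imwrite("pics/w15.png",f["color"][:,:,::-1])
f2=r.grab_frame("side"); cv2.imwrite("pics/s15.png",cv2.resize(f2["color"][60:220,170:370,::-1],None,fx=3,fy=3))
```

```text
clock 19.35 tcp [432.7 247.3 108.9] eul [ 179.98  -10.08 -179.2 ] open 0.501
 turn [0.0, -0.1, -0.1] shift [-0.5, 0.0, 19.4] dist 19 ang 0
lane [-45.43291465   2.44198237  29.37667136] [ 0.10538145  0.29232355 -1.05795854]
```

View pics/w15.png

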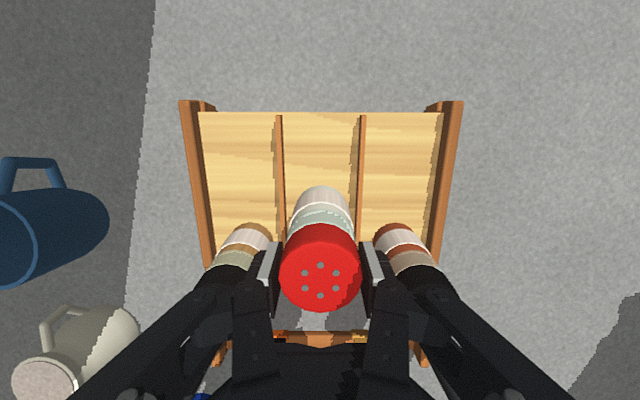

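View pics/s15.png

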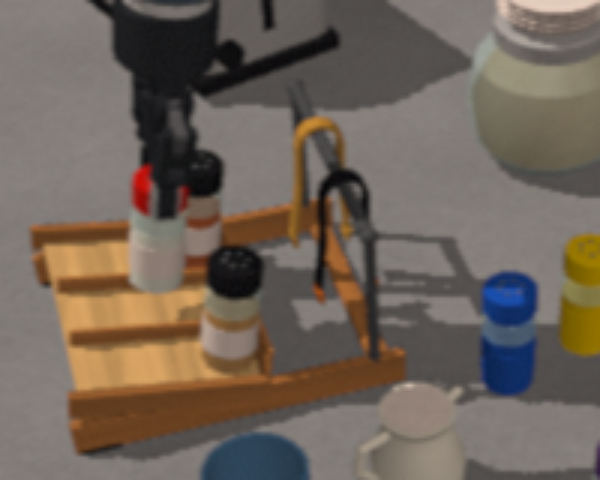

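Emit:
play_rows(moves=[[[0,0,0],[0,0,12],0],[[0,0,0],[0,0,20],0],[[0,0,0],[0,0,25],0],[[0,0,0],[0,0,27],0],[[0,0,0],[0,0,27],0]])

```text
clock: 19.95
eef_pos: [429.1, 247.9, 83.6]
tcp_rot: [3.14, -0.173, -3.127]
contact_force: [-0.9, 0.5, -2.1]
opening: 0.503
```

Emit:
play_rows(moves=[[[0,0,0],[0,0,2],0],[[0,0,0],[0,0,4],0],[[0,0,0],[0,0,4],0]])

```text
clock: 20.25
eef_pos: [428.3, 247.9, 79.5]
tcp_rot: [3.14, -0.174, -3.127]
contact_force: [0.1, -0.9, -2.3]
opening: 0.499
```

Run:
```python
from h import *
s=r.sense()
H,Rl=lane()
print("lane",Rl.inv().apply(s["eef_pos"]-H),"F lane",Rl.inv().apply(s["contact_force"]))
go(H+Rl.apply([-45,2.5,-2]),lrot(),s)
```

```text
lane [-44.65573922   3.07221575  -0.41508443] F lane [ 0.52540384 -0.93468289 -2.20414326]
clock 20.25 tcp [428.3 247.9  79.5] eul [ 179.92   -9.95 -179.17] open 0.499
 turn [0.1, 0.1, -0.1] shift [0.3, -0.6, 1.6] dist 2 ang 0
```

Emit:
play_rows(moves=[[[0,0,0],[0,0,1.5],0],[[0,0,0],[0,0,3],0],[[0,0,0],[0,0,3],0]])

```text
clock: 20.55
eef_pos: [429.1, 248.3, 78.3]
tcp_rot: [3.139, -0.171, -3.127]
contact_force: [-1.0, -2.9, 16.9]
opening: 0.501
```

Emit:
play_rows(moves=[[[0,0,0],[0,0,0.3],0],[[0,0,0],[-8,0,0.3],0],[[0,0,0],[-16,0,0.3],0],[[0,0,0],[-24,0,0.3],0],[[0,0,0],[-32,0,0.3],0],[[0,0,0],[-37,0,0.3],0],[[0,0,0],[-37,0,0.3],0]])

```text
clock: 21.25
eef_pos: [466.3, 249.1, 71.8]
tcp_rot: [3.139, -0.172, -3.127]
contact_force: [-0.9, -0.5, 6.2]
opening: 0.503
```

Run:
```python
from h import *
s=r.sense();f=r.grab_frame("wrist")
H,Rl=lane()
print("lane",Rl.inv().apply(s["eef_pos"]-H),"F lane",Rl.inv().apply(s["contact_force"]))
go(H+Rl.apply([0,2.5,-2]),lrot(),s)
cv2.imwrite("pics/w16.png",f["color"][:,:,::-1])
f2=r.grab_frame("side"); cv2.imwrite("pics/s16.png",cv2.resize(f2["color"][60:220,170:370,::-1],None,fx=3,fy=3))
```

```text
lane [-5.88159185  3.64840345 -1.34848382] F lane [-2.01796813 -0.47843818  5.97552258]
clock 21.25 tcp [466.3 249.1  71.8] eul [ 179.85   -9.83 -179.18] open 0.503
 turn [0.2, 0.2, -0.1] shift [-5.9, -1.1, 0.7] dist 6 ang 0
```

View pics/w16.png

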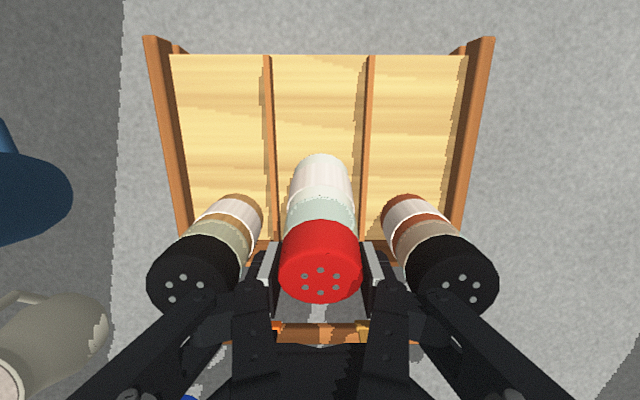

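View pics/s16.png

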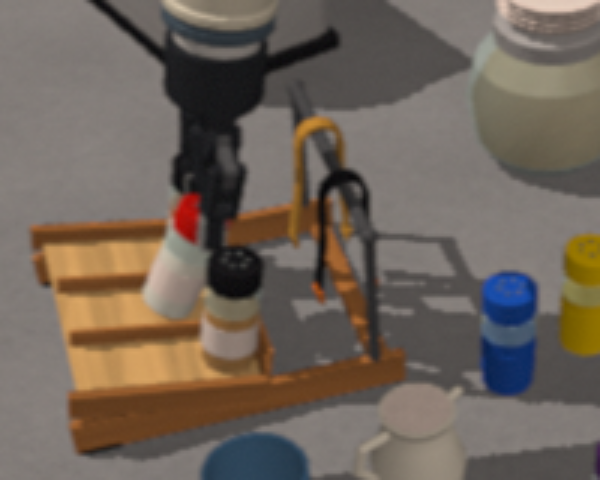

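Emit:
play_rows(moves=[[[0,0,0],[0,0,-4],0],[[0,0,0],[0,0,-8],0],[[0,-6,0],[0,0,-8],0],[[0,-11,0],[0,0,-8],0],[[0,-11,0],[0,0,-8],0],[[0,-11,0],[0,0,-8],0]])

```text
clock: 21.95
eef_pos: [467.3, 249.3, 80.1]
tcp_rot: [3.139, 0.019, -3.127]
contact_force: [0.3, 0.8, -2.2]
opening: 0.502
```

Run:
```python
from h import *
import pickle
s=r.sense();f=r.grab_frame("wrist")
H,Rl=lane()
print("lane",Rl.inv().apply(s["eef_pos"]-H),"F lane",Rl.inv().apply(s["contact_force"]))
go(H+Rl.apply([0,2.5,-2]),lrot(),s)
cv2.imwrite("pics/w17.png",f["color"][:,:,::-1])
f2=r.grab_frame("side"); pickle.dump(f2,open("s17.pkl","wb"));cv2.imwrite("pics/s17.png",cv2.resize(f2["color"][100:200,180:280,::-1],None,fx=6,fy=6,interpolation=2))
f3=r.grab_frame("top"); cv2.imwrite("pics/t17.png",f3["color"][:,:,::-1])
```

```text
lane [-6.33013508  3.84757852  7.04668485] F lane [ 0.70444097  0.76703136 -2.15507495]
clock 21.95 tcp [467.3 249.3  80.1] eul [ 179.84    1.11 -179.15] open 0.502
 turn [0.2, 11.1, -0.0] shift [-4.5, -1.4, 10.1] dist 11 ang 11
```

View pics/w17.png

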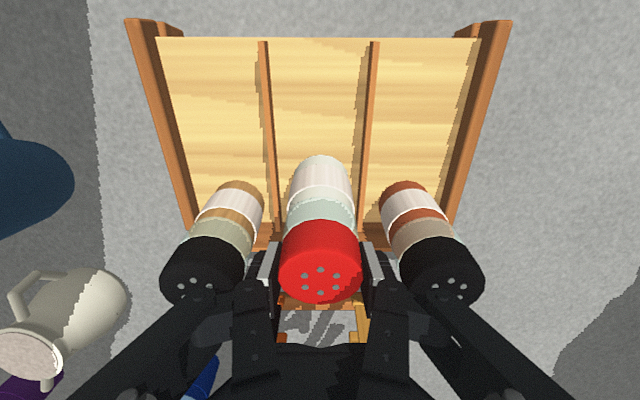

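View pics/s17.png

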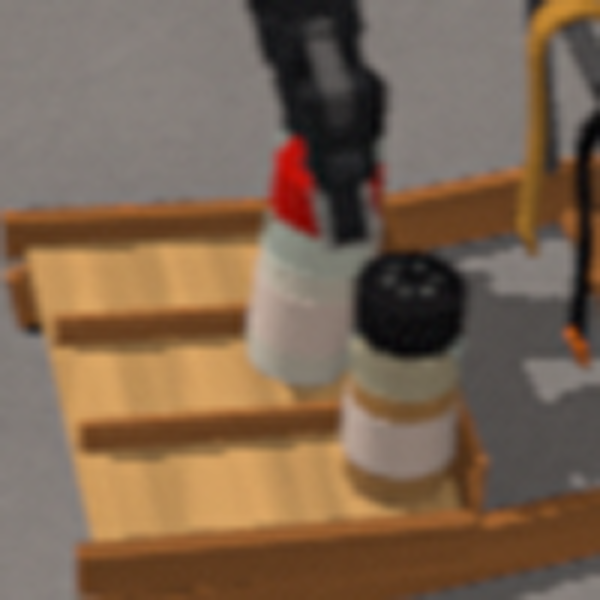

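```bash
cat > ov.py <<'E'
from h import *
def outline(c,center,Rm):
    a=np.linspace(0,2*np.pi,60); ring=np.c_[22*np.cos(a),22*np.sin(a),0*a]
    P=np.vstack([ring+[0,0,-49],ring+[0,0,49]]); 
    return cv2.convexHull(proj(c,center+Rm.apply(P)).astype(np.float32)).reshape(-1,2)
E
python3 - <<'E'
from ov import *
import pickle
f=pickle.load(open("s17.pkl","rb"));c=cam(f);s=r.sense()
H,Rl=lane(); Rt=R.from_euler("xyz",s["tcp_rot"]); g=s["eef_pos"]+Rt.apply([0,0,-23])
ims=[]
for th in (0,4,8):
    im=cv2.resize(f["color"][100:200,180:280,::-1],None,fx=4,fy=4,interpolation=2)
    Rm=Rl*R.from_euler("y",th,degrees=True)
    cen=g+Rm.apply([0,0,49-70.])
    cv2.polylines(im,[np.int32((outline(c,cen,Rm)-[180,100])*4)],True,(0,255,0),1)
    cn=H+Rl.apply([0,-70,0])
    cv2.polylines(im,[np.int32((outline(c,cn,Rl)-[180,100])*4)],True,(255,255,0),1)
    ims.append(im[80:,50:320])
cv2.imwrite("pics/o17.png",np.hstack(ims))
E
```

```text
(no output)
```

View pics/o17.png

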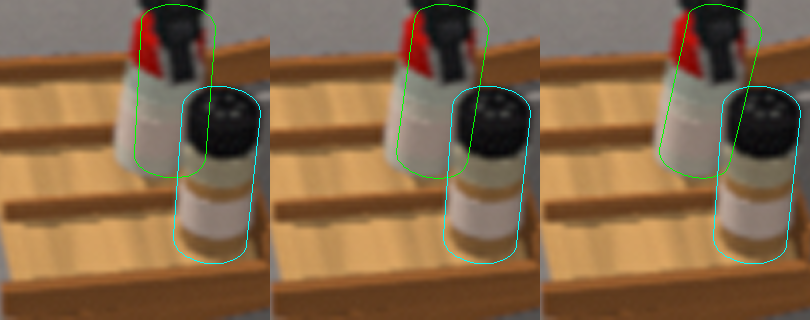

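Emit:
play_rows(moves=[[[0,-3,0],[0.5,0,0],0],[[0,-6,0],[1,0,3],0],[[0,-6,0],[1.2,0,6],0],[[0,-6,0],[1.4,0,8],0],[[0,-6,0],[1.4,0,8],0]], newtons=25)

```text
clock: 22.6
eef_pos: [468.2, 249.5, 72.1]
tcp_rot: [3.139, 0.124, -3.128]
contact_force: [-0.2, -1.0, 1.2]
opening: 0.499
```

Run:
```python
from h import *
s=r.sense()
H,Rl=lane()
print("lane",Rl.inv().apply(s["eef_pos"]-H),"F lane",Rl.inv().apply(s["contact_force"]))
go(H+Rl.apply([0,2.5,-2]),lrot(),s)
```

```text
lane [-4.09417427  4.07153258 -0.7533065 ] F lane [-0.39969143 -0.9724639   1.1968604 ]
clock 22.60 tcp [468.2 249.5  72.1] eul [ 179.83    7.11 -179.24] open 0.499
 turn [0.2, 17.1, -0.1] shift [-3.5, -1.6, 2.4] dist 5 ang 17
```

Emit:
play_rows(moves=[[[0,0,0],[0.6,0,1.9],0],[[0,0,0],[1.2,0,3.8],0],[[0,0,0],[1.2,0,3.8],0],[[0,0,0],[1.2,0,3.8],0]], newtons=20)

```text
clock: 23.0
eef_pos: [470.9, 250.4, 71.0]
tcp_rot: [3.137, 0.129, -3.128]
contact_force: [-1.6, -5.8, 26.2]
opening: 0.501
```

Run:
```python
from ov import *
import pickle
s=r.sense()
H,Rl=lane()
print("lane",Rl.inv().apply(s["eef_pos"]-H),"F lane",Rl.inv().apply(s["contact_force"]))
f=r.grab_frame("side"); c=cam(f)
Rt=R.from_euler("xyz",s["tcp_rot"]); g=s["eef_pos"]+Rt.apply([0,0,-23])
ims=[]
for th in (None,-4,0,4):
    im=cv2.resize(f["color"][100:200,180:280,::-1],None,fx=4,fy=4,interpolation=2)
    if th is not None:
        Rm=Rl*R.from_euler("y",th,degrees=True)
        cv2.polylines(im,[np.int32((outline(c,g+Rm.apply([-4,0,49-70.]),Rm)-[180,100])*4)],True,(0,255,0),1)
        cv2.polylines(im,[np.int32((outline(c,H+Rl.apply([0,-70,0]),Rl)-[180,100])*4)],True,(255,255,0),1)
    ims.append(im[50:,60:250])
cv2.imwrite("pics/o18.png",np.hstack(ims))
f=r.grab_frame("wrist"); cv2.imwrite("pics/w18.png",f["color"][:,:,::-1])
```

```text
lane [-1.23273951  4.92431567 -1.32698467] F lane [-6.27564051 -5.73529202 25.51102404]
```

View pics/o18.png

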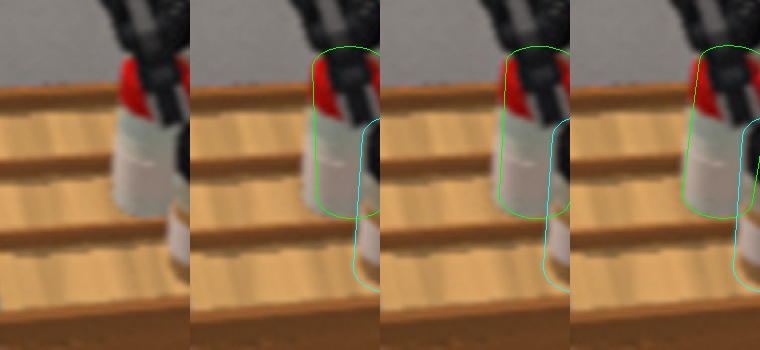

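View pics/w18.png

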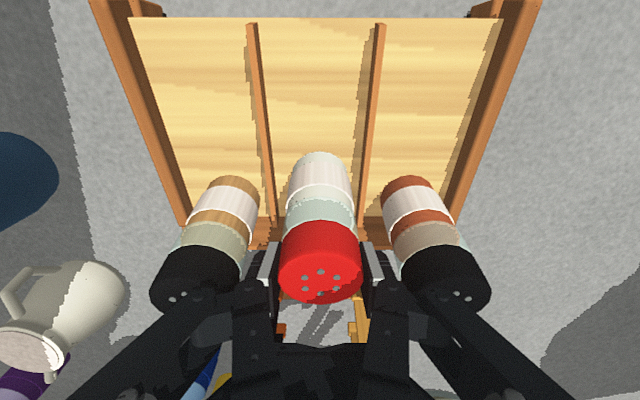

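Emit:
play_rows(moves=[[[0,0,0],[-0.3,0,-1],0],[[0,0,0],[-0.6,-1,-2],0],[[0,0,0],[-4.5,-1.5,-0.8],0],[[0,0,0],[-8.2,-1.5,0.4],0],[[0,0,0],[-8.2,-1.5,0.4],0]], newtons=30)

```text
clock: 23.6
eef_pos: [479.5, 249.0, 71.2]
tcp_rot: [3.137, 0.128, -3.129]
contact_force: [-0.1, 0.1, -1.9]
opening: 0.504
```

```bash
cat > st.py <<'E'
from ov import *
s=r.sense()
H,Rl=lane()
print("clock",s["clock"],"lane",np.round(Rl.inv().apply(s["eef_pos"]-H),1),"F lane",np.round(Rl.inv().apply(s["contact_force"]),1),"tilt %.1f"%np.degrees(s["tcp_rot"][1]))
Rt=R.from_euler("xyz",s["tcp_rot"])
for d in ([1,0,0],[0,0,1]): print("lane",d,"in tool",np.round(Rt.inv().apply(Rl.apply(d)),3))
E
python3 st.py
```

```text
clock 23.6 lane [7.2 3.4 0.4] F lane [ 0.3  0.1 -1.8] tilt 7.3
lane [1, 0, 0] in tool [-0.954  0.001  0.299]
lane [0, 0, 1] in tool [-0.299  0.005 -0.954]
```

Emit:
play_rows(moves=[[[0,0,0],[-1.9,0,0.6],0],[[0,0,0],[-3.8,0,1.2],0],[[0,0,0],[-3.8,0,1.2],0]])

```text
clock: 23.9
eef_pos: [483.7, 249.1, 70.4]
tcp_rot: [3.137, 0.128, -3.129]
contact_force: [-0.2, -0.2, -1.4]
opening: 0.503
```

```bash
python3 st.py
python3 - <<'E'
from ov import *
f=r.grab_frame("side"); cv2.imwrite("pics/s19.png",cv2.resize(f["color"][100:200,190:290,::-1],None,fx=5,fy=5,interpolation=2))
E
```

```text
clock 23.9 lane [11.4  3.4  0.3] F lane [ 0.  -0.2 -1.4] tilt 7.3
lane [1, 0, 0] in tool [-0.954  0.001  0.299]
lane [0, 0, 1] in tool [-0.299  0.005 -0.954]
```

View pics/s19.png

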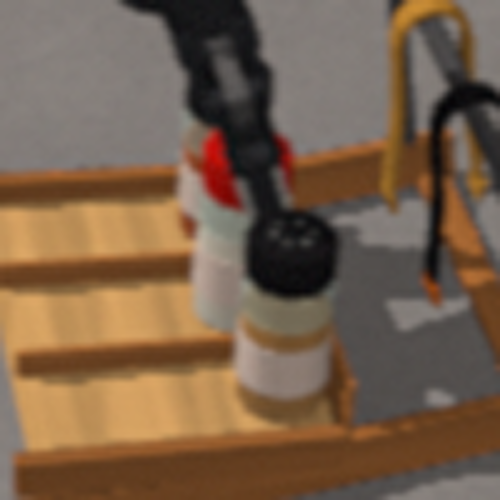

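Emit:
play_rows(moves=[[[0,0,0],[-1.4,0,0.4],0],[[0,0,0],[-2.9,0,0.9],0],[[0,0,0],[-2.9,0,0.9],0]])

```text
clock: 24.25
eef_pos: [486.7, 249.2, 69.9]
tcp_rot: [3.137, 0.128, -3.129]
contact_force: [0.9, -0.2, -3.2]
opening: 0.503
```

```bash
python3 st.py
```

```text
clock 24.25 lane [14.5  3.4  0.3] F lane [ 1.4 -0.2 -3. ] tilt 7.3
lane [1, 0, 0] in tool [-0.954  0.001  0.299]
lane [0, 0, 1] in tool [-0.299  0.005 -0.954]
```

Emit:
play_rows(moves=[[[0,0,0],[-1.4,0,0.4],0],[[0,0,0],[-2.4,0,0.7],0],[[0,0,0],[-2.4,0,0.7],0]])

```text
clock: 24.55
eef_pos: [489.4, 249.2, 69.5]
tcp_rot: [3.137, 0.128, -3.129]
contact_force: [0.4, 0.0, -2.4]
opening: 0.506
```

```bash
python3 st.py;python3 - <<'E'
from ov import *
f=r.grab_frame("side"); cv2.imwrite("pics/s20.png",cv2.resize(f["color"][100:200,190:290,::-1],None,fx=5,fy=5,interpolation=2))
s=r.sense();f=r.grab_frame("wrist"); cv2.imwrite("pics/w20.png",f["color"][:,:,::-1])
E
```

```text
clock 24.55 lane [17.2  3.5  0.4] F lane [ 0.8  0.  -2.3] tilt 7.4
lane [1, 0, 0] in tool [-0.954  0.001  0.299]
lane [0, 0, 1] in tool [-0.299  0.005 -0.954]
```

View pics/s20.png

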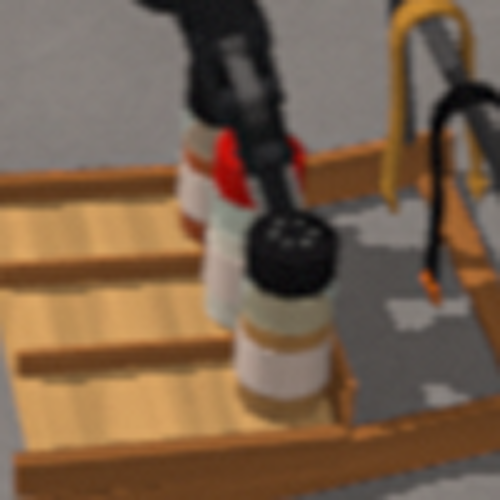

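View pics/w20.png

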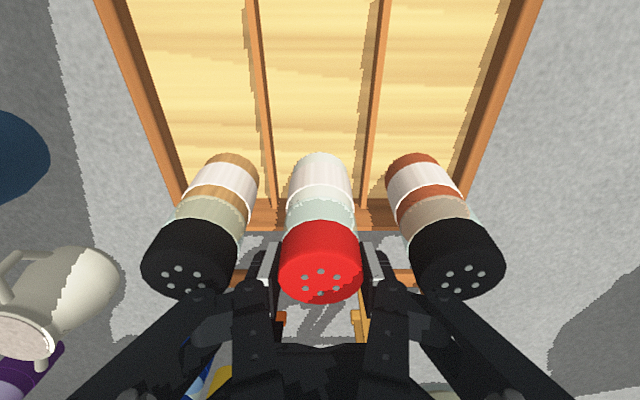

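Emit:
play_rows(moves=[[[0,0,0],[-1,0,0.3],0],[[0,0,0],[-2,0,0.6],0],[[0,0,0],[-2,0,0.6],0]])

```text
clock: 24.95
eef_pos: [491.0, 249.1, 69.1]
tcp_rot: [3.137, 0.128, -3.129]
contact_force: [-1.6, 0.7, -1.3]
opening: 0.505
```

```bash
python3 st.py
```

```text
clock 24.95 lane [18.9  3.3  0.3] F lane [-1.3  0.8 -1.6] tilt 7.3
lane [1, 0, 0] in tool [-0.955  0.002  0.298]
lane [0, 0, 1] in tool [-0.298  0.005 -0.955]
```

Emit:
play_rows(moves=[[[0,0,0],[-1,0,0.3],0],[[0,0,0],[-1.7,0,0.5],0],[[0,0,0],[-1.7,0,0.5],0]])

```text
clock: 25.25
eef_pos: [491.8, 248.9, 68.6]
tcp_rot: [3.138, 0.126, -3.129]
contact_force: [-7.2, 1.2, 1.8]
opening: 0.499
```

```bash
python3 st.py
```

```text
clock 25.25 lane [19.8  3.1 -0.1] F lane [-7.4  1.3  0.5] tilt 7.2
lane [1, 0, 0] in tool [-0.955  0.002  0.296]
lane [0, 0, 1] in tool [-0.296  0.004 -0.955]
```

Emit:
play_rows(moves=[[[0,0,0],[0.3,0,1],0],[[0,0,0],[0.4,0,2],0],[[0,0,0],[0.4,0,2.6],0],[[0,0,0],[0.4,0,2.6],0]])

```text
clock: 25.65
eef_pos: [491.9, 249.0, 67.5]
tcp_rot: [3.138, 0.126, -3.129]
contact_force: [-9.3, -3.5, 22.7]
opening: 0.5
```

```bash
python3 st.py;python3 - <<'E'
from ov import *
f=r.grab_frame("side"); cv2.imwrite("pics/s21.png",cv2.resize(f["color"][100:200,190:290,::-1],None,fx=5,fy=5,interpolation=2))
s=r.sense();f=r.grab_frame("wrist"); cv2.imwrite("pics/w21.png",f["color"][:,:,::-1])
E
```

```text
clock 25.65 lane [20.   3.2 -1.1] F lane [-13.2  -3.3  20.7] tilt 7.2
lane [1, 0, 0] in tool [-0.955  0.002  0.297]
lane [0, 0, 1] in tool [-0.297  0.004 -0.955]
```

View pics/w21.png

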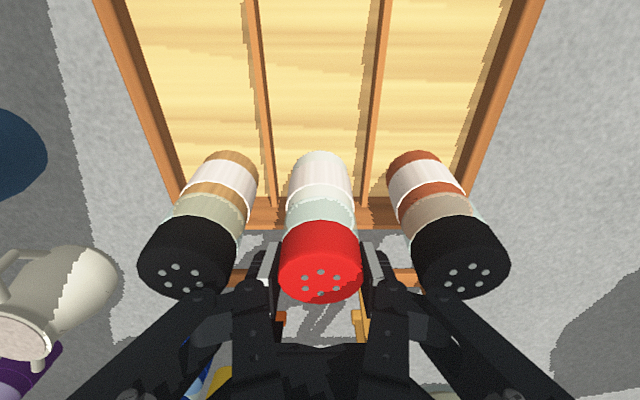

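Emit:
play_rows(moves=[[[0,0,0],[0,0,0],0.52],[[0,0,0],[0,0,0],0.56],[[0,0,0],[0,0,0],0.62],[[0,0,0],[0,0,0],0.62],[[0,0,0],[0,0,0],0.62]])

```text
clock: 26.25
eef_pos: [492.0, 249.0, 67.4]
tcp_rot: [3.138, 0.126, -3.129]
contact_force: [-0.0, 0.9, -0.1]
opening: 0.619
```

```bash
python3 st.py;python3 - <<'E'
from ov import *
f=r.grab_frame("side"); cv2.imwrite("pics/s22.png",cv2.resize(f["color"][100:200,190:290,::-1],None,fx=5,fy=5,interpolation=2))
s=r.sense();f=r.grab_frame("wrist"); cv2.imwrite("pics/w22.png",f["color"][:,:,::-1])
E
```

```text
clock 26.25 lane [20.1  3.1 -1.3] F lane [-0.   0.9 -0.1] tilt 7.2
lane [1, 0, 0] in tool [-0.955  0.002  0.297]
lane [0, 0, 1] in tool [-0.297  0.004 -0.955]
```

View pics/w22.png

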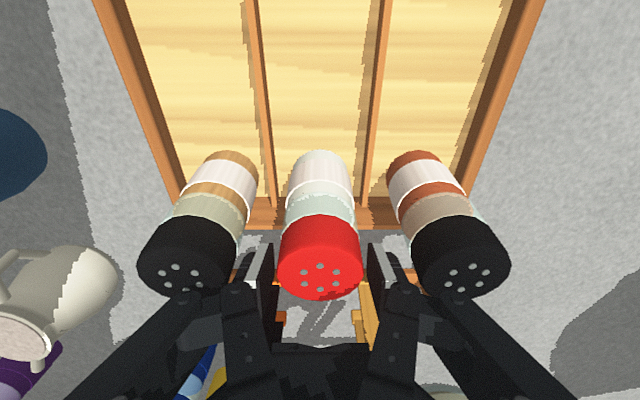

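View pics/s22.png

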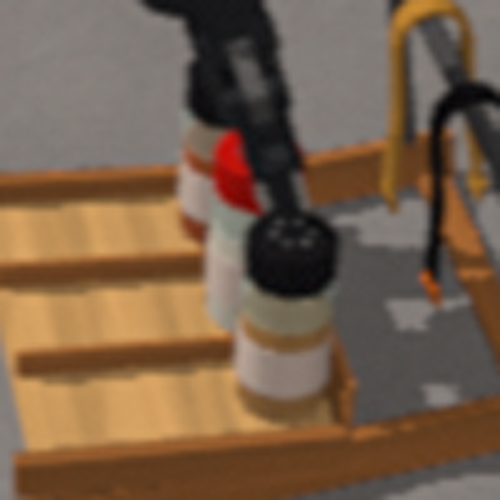

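Emit:
play_rows(moves=[[[0,0,0],[0,0,-15],0.62],[[0,0,0],[0,0,-40],0.62],[[0,0,0],[0,0,-80],0.62],[[0,0,0],[0,0,-120],0.62],[[0,0,0],[0,0,-150],0.62],[[0,0,0],[40,-30,-170],0.62],[[0,0,0],[80,-60,-180],0.62],[[0,0,0],[80,-100,-180],0.62],[[0,0,0],[80,-150,-180],0.62],[[0,0,0],[80,-200,-180],0.62],[[0,0,0],[80,-250,-180],0.62],[[0,0,0],[80,-250,-180],0.62],[[0,0,0],[80,-250,-180],0.62],[[0,0,0],[80,-250,-180],0.62]])

```text
clock: 27.75
eef_pos: [393.1, -2.4, 234.9]
tcp_rot: [3.137, 0.126, -3.129]
contact_force: [0.1, -0.2, 0.3]
opening: 0.619
```

```bash
python3 st.py;python3 - <<'E'
from ov import *
H,Rl=lane()
out=[]
for n,(x0,y0) in (("side",(170,80)),("top",(120,180))):
    f=r.grab_frame(n);c=cam(f)
    im=cv2.resize(f["color"][y0:y0+140,x0:x0+140,::-1],None,fx=4,fy=4,interpolation=2); im2=im.copy()
    for y in (-70,0,70): cv2.polylines(im2,[np.int32((outline(c,H+Rl.apply([0,y,0]),Rl)-[x0,y0])*4)],True,(0,255,0),1)
    cv2.imwrite(f"pics/f_{n}.png",im);cv2.imwrite(f"pics/fo_{n}.png",im2)
    cv2.imwrite(f"pics/full_{n}.png",f["color"][:,:,::-1])
E
```

```text
clock 27.75 lane [-110.3 -246.6  145.8] F lane [ 0.  -0.2  0.3] tilt 7.2
lane [1, 0, 0] in tool [-0.955  0.002  0.297]
lane [0, 0, 1] in tool [-0.297  0.005 -0.955]
```

View pics/fo_side.png

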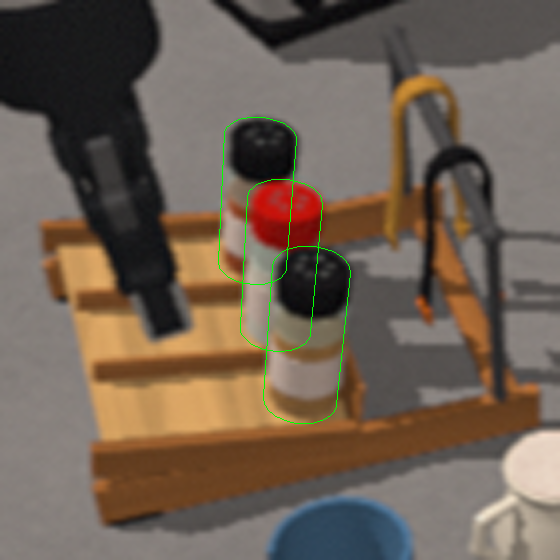

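View pics/fo_top.png

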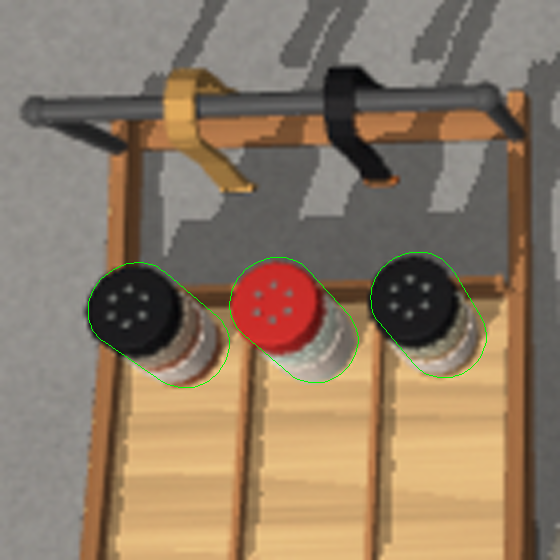

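View pics/full_top.png

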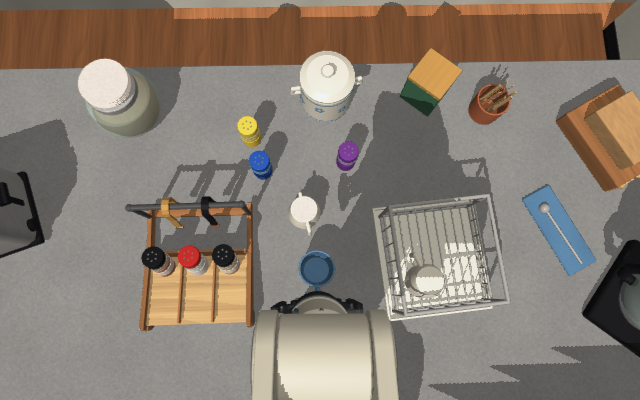

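```bash
python3 -c "
from rig import r
s=r.sense();print(s['clock'],s['contact_force']);print(r.sign_off())"
```

```text
27.85 [ 0.7451751   0.3979147  -0.04473489]
the job is handed in; nothing more can be done
None
```

I moved both pairs of tongs to the stand's bar and put the red-lidded shaker in the middle lane against the back stop. I handed the job in at 27.9 s on the robot's clock. The hand-in reports no verdict.

- **Tongs:** The brass pair hangs at about y = 285 mm and the black pair at about y = 211 mm. Each was lowered until I felt the bar, at the height I had predicted, then released. The last pictures show both astride the bar and upright; I judged their lean by eye and did not measure it.
- **Shaker:** My first slide along the floor tipped it about 15° in the grip. I lifted it, turned it back and pressed it flat. I then carried it just above the floor until it touched the stop and lowered it. It was pressed with about 13 N against the stop and 21 N on the floor before I let go. So the last stretch was carried rather than slid.
- **Last checks:** The final side and top views show the red shaker in line with its two neighbours to about 1 mm, and it leans as they do. In the top view the blue mug, creamer and drying-rack mug look where they stood. The gripper is clear and reads no contact force.
- **Disagreements:** The camera estimates of the lane's centre differed by several millimetres across the lane (about 245 to 253 mm in y). I centred the shaker by eye between the dividers. Its position along the lane rests on the contact with the stop and on comparison with the neighbours, so it assumes they stand at home.

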